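Change over the cells in the charger

ROBOT

A 7-joint arm with a two-finger parallel gripper is mounted at the origin on the work surface. World frame = base frame: x ahead of the robot, y to its left, z up, the work surface at z = 0. Lengths are in m, angles in rad, forces in N, time in s.
With the tool pointing down it reaches from about 0.35 to 0.9 m from the base axis. Payload 19.9 kg.
Tool frame: the origin (TCP) lies between the finger pads; the fingertips stand 19 mm ahead of it and the grasp point (between the pads) is the TCP; z points along the fingers, y is the line along which they close (so a half turn about z gives the same grasp; the last joint's range is limited). The gripper opens to 94 mm and grips with 3 to 60 N. Pads are 16 mm wide; open, the fingers measure 119 mm over their backs; the gripper's body (75 mm by 177 mm) begins 78 mm behind the grasp point.
Start: joints at [-1.313, 0.417, -0.01, 1.614, 0.005, 1.111, -0.053], TCP at [0.184, 0.597, 0.224] pointing down, gripper open.
Joint ranges: [-2.81, 2.81], [-0.39, 2.02], [-1.27, 1.25], [0.06, 2.57], [-1.19, 4.33], [0.19, 2], [-2.82, 2.82]. Speed limits (rad/s): [1.89, 1.89, 2.39, 2.39, 3.01, 3.01, 3.01].

INTERFACE

Orientations are given as a 3x3 rotation matrix whose columns are the frame's x, y, z axes.
In Python, from rig import manip gives the robot as it stands. The module is installed in compiled form; this text tells all that it offers.
- The arm moves only by the shell command python3 -m crank 'ROWS' [OPENING]. ROWS is JSON, a list that holds one entry, the list of rows, each a list of 6 numbers: the shift along the tool's x, y, z as a fraction of full scale, then the turn, a rotation vector about the tool's x, y, z as a fraction of full scale. A call has 1 to 5 rows; each row is the pose to reach, as a shift and turn from the pose commanded when the call began, along the tool's axes at that moment, turning the shorter way round; what a row does not reach only later rows make up. Full scale, the value 1, is 30 cm for a shift and 180 degrees for a turn. A row lasts 1/8 s, in which the tool goes at most 62.5 mm and 10.7 degrees, less where a joint would pass 70% of its speed; a pose out of reach is approached as far as the arm can. A call with a number of a shift or a turn outside -1 to 1 is refused whole. A call with a gripper value outside its range is refused whole. OPENING is the opening, from -1 (shut) to 1 (fully open), so that 0 is half open, set as the call begins (- or left out, the last holds). The fingers move at their own pace and stop on an object; the grip force is fixed at half the most. Time passes only in rows, so rows that repeat a pose let the fingers close. It gives the time, the measured TCP pose, the force, the opening and the grip force at its end, in the units of the state.
- manip.get_state(): the state, without advancing time (a new reading comes with each control period).
- manip.snapshot(name): name is "scene" or "top" or "wrist"; returns the picture (400x640x3 uint8, blue, green, red); there is no depth.
- manip.get_calibration(name): a dict with "fx", "fy", "cx", "cy" (pixels), "R" (3x3) and "t" (3): a world point X has camera coordinates R X + t; the wrist camera has in their place "mount" (4x4, takes a point from camera to tool coordinates, whose origin is the TCP and whose axes are the flange's). Camera axes: x right, y down, z forward; pixel columns grow to the right and rows downward; lengths in m; the calibration is good to about 2 mm. A picture is of the moment at which its call begins: read the wrist's pose just before it. get_calibration takes no time and is no camera call.
- manip.hand_in(): hands the job in; it is judged then, once.
The state is a dict: "t": time; "joint_pos": joint angles; "dq": joint speeds; "joint_efforts": joint torques, N m; "tcp_pos": TCP position; "tcp_rot": TCP orientation; "force": force on the tool from outside, world axes, zero at the start; "moment": the same for the moment, N m; "grip_width": opening from 0.0 (shut) to 1.0 (fully open); "grasp_force": force on a finger pad.
Only numpy, scipy, OpenCV 4.12 (cv2) and the standard library are available. Lean on these libraries where they do the work, as an engineer would, in place of code of your own. Each camera call takes 0.05 s, during which the arm holds its last target. There are 200 camera calls.

TASK

The round cells lying in the battery charger's bays are charged and the ones lying in the steel tray are flat. Switch the charger off with its red toggle (towards the bays) before changing any cells; then lay every charged cell across the rails of the sloping rack, queued against the stop at its low end, and load every flat cell into a bay, plus button in the head's notch and minus end against the sprung slider. When all of them are in place switch the charger on again, and leave the other things, the black block battery in the tray included, where they are.

Things in the scene. Friction and masses are not known exactly. Their poses are not given: they have to be found in the camera images.
- charger: Fixed three-bay charger, 206 mm wide (y), x from -85 to +95 mm. Origin on the bench under the middle bay; x runs along the bays to the head. Dark base 14 mm high; cells lie on two saddle rails (26 mm over both, 23.4 mm high). Cream head, 44 mm high, front face at x = 29.5 mm: per bay a notch 16 wide, 5 deep, open above 25 mm height, takes the plus button; the drum's shoulder rests on the face.
- bay1 (a point): Where the centre of a seated cell is in bay 1: y = -64 mm, x = 0, 36.5 mm above the bench in the charger's frame. The cell lies along the charger's x axis, plus end to the head.
- slider1 (a joint): Sprung slider of bay 1: steel plate 22 mm wide, 18 to 66 mm above the bench (22 mm higher than the head, so a cell held level above the head can push it back, then be lowered). 0 = bay empty, plate 51 mm from the head's face; grows as pushed to the charger's -x, up to 0.018 m; 0.008 with a cell seated. 3 N at 0, 5 N at 0.008, 7.5 N at 0.018.
- bay2 (a point): Where the centre of a seated cell is in bay 2: y = 0 mm, x = 0, 36.5 mm above the bench in the charger's frame. The cell lies along the charger's x axis, plus end to the head.
- slider2 (a joint): Sprung slider of bay 2: steel plate 22 mm wide, 18 to 66 mm above the bench (22 mm higher than the head, so a cell held level above the head can push it back, then be lowered). 0 = bay empty, plate 51 mm from the head's face; grows as pushed to the charger's -x, up to 0.018 m; 0.008 with a cell seated. 3 N at 0, 5 N at 0.008, 7.5 N at 0.018.
- bay3 (a point): Where the centre of a seated cell is in bay 3: y = 64 mm, x = 0, 36.5 mm above the bench in the charger's frame. The cell lies along the charger's x axis, plus end to the head.
- slider3 (a joint): Sprung slider of bay 3: steel plate 22 mm wide, 18 to 66 mm above the bench (22 mm higher than the head, so a cell held level above the head can push it back, then be lowered). 0 = bay empty, plate 51 mm from the head's face; grows as pushed to the charger's -x, up to 0.018 m; 0.008 with a cell seated. 3 N at 0, 5 N at 0.008, 7.5 N at 0.018.
- switch (a joint): Toggle switch on the charger's head, hinged about the charger's y axis: 0 = off (leans towards the bays, charger's -x), 1.0 rad = on (leans away from the bays). Stays where it is left; about 2 N at the knob moves it.
- switch_tip (a point): Centre of the red 16 mm ball knob of the toggle, 35 mm from its hinge; 31 mm above the head's top at either end of its swing.
- switch_hinge (a point): Hinge point of the toggle, on top of the head, 44 mm above the bench.
- chute: Ready rack's fixed chute, sloping 0.245 rad. Origin on the running surface, mid-width, at the green stop of its low end; x up the slope (168 mm), y across, z square to it. Two rails, gap 34 mm between them, carry cells lying across (axis along y, either way round); side flanges at y = +-36 mm, 11 mm high; stop 19 mm. Cells roll down to the stop or the cell below: centres at x = 16.5, 49.5, 82.5, z = 16.5 mm.
- tray: Shallow steel tray 340 x 170 mm (x, y), fixed to the bench; floor 3 mm thick, rim 4 mm wide and 10 mm high over the bench, and three ribs across it (3 mm wide, as high as the rim) at x = -63, 27 and 117 mm. Origin under its middle.
- charged1: D cell, 140 g: round drum 33 mm across, 59 mm long, plus a steel button (9.5 mm across) 2.5 mm out of its plus end; blue sleeve, orange band at the plus end. Rolls easily. Origin at the drum's centre, x axis along it towards plus (y, z turn as it rolls). A charged one, seated in a charger bay at the start (may be absent).
- charged2: D cell, 140 g: round drum 33 mm across, 59 mm long, plus a steel button (9.5 mm across) 2.5 mm out of its plus end; blue sleeve, orange band at the plus end. Rolls easily. Origin at the drum's centre, x axis along it towards plus (y, z turn as it rolls). A charged one, seated in a charger bay at the start (may be absent).
- charged3: D cell, 140 g: round drum 33 mm across, 59 mm long, plus a steel button (9.5 mm across) 2.5 mm out of its plus end; blue sleeve, orange band at the plus end. Rolls easily. Origin at the drum's centre, x axis along it towards plus (y, z turn as it rolls). A charged one, seated in a charger bay at the start (may be absent).
- flat1: D cell, 140 g: round drum 33 mm across, 59 mm long, plus a steel button (9.5 mm across) 2.5 mm out of its plus end; blue sleeve, orange band at the plus end. Rolls easily. Origin at the drum's centre, x axis along it towards plus (y, z turn as it rolls). A flat one, lying in the tray at the start (may be absent).
- flat2: D cell, 140 g: round drum 33 mm across, 59 mm long, plus a steel button (9.5 mm across) 2.5 mm out of its plus end; blue sleeve, orange band at the plus end. Rolls easily. Origin at the drum's centre, x axis along it towards plus (y, z turn as it rolls). A flat one, lying in the tray at the start (may be absent).
- flat3: D cell, 140 g: round drum 33 mm across, 59 mm long, plus a steel button (9.5 mm across) 2.5 mm out of its plus end; blue sleeve, orange band at the plus end. Rolls easily. Origin at the drum's centre, x axis along it towards plus (y, z turn as it rolls). A flat one, lying in the tray at the start (may be absent).
- block_battery: Black block battery 26 x 48 x 17 mm (x, y, z) lying in the tray, not part of the job. Origin under its middle.
- oximeter: Finger oximeter, white and blue, 58 x 32 x 31 mm, bystander. Origin under its middle.
- humidifier1: Clear humidifier bottle with black cap, 80 mm across, 170 mm high, bystander. Origin under its middle.
- humidifier2: Clear humidifier bottle with black cap, 80 mm across, 170 mm high, bystander. Origin under its middle.
- spanner: Steel spanner lying on the bench, bystander.
- sanitiser: Small bottle, 56 mm across, 150 mm high, bystander. Origin under its middle.
There are look-alikes about, which are no part of the job. What is shaped like the charged3 but yellow is not meant. What is shaped like the charged1 but pink is not meant.

How it is judged:
On the way, in this order (a step that is already met when the one before it is completed fails the run):
1. the charger is switched off while the charged cells are still in their bays and the flat ones not yet loaded (value of joint switch below 0.2 rad and distance of each of charged1, charged2, charged3 from where it was at the start of the episode below 0.015 m and not (angle between the x axis of flat1 and the x axis of charger, either way round below 0.1 rad and x of switch_hinge in the frame of flat1 above 0.03 m and (distance between flat1 and bay1 below 0.005 m or distance between flat1 and bay2 below 0.005 m or distance between flat1 and bay3 below 0.005 m)) and not (angle between the x axis of flat2 and the x axis of charger, either way round below 0.1 rad and x of switch_hinge in the frame of flat2 above 0.03 m and (distance between flat2 and bay1 below 0.005 m or distance between flat2 and bay2 below 0.005 m or distance between flat2 and bay3 below 0.005 m)) and not (angle between the x axis of flat3 and the x axis of charger, either way round below 0.1 rad and x of switch_hinge in the frame of flat3 above 0.03 m and (distance between flat3 and bay1 below 0.005 m or distance between flat3 and bay2 below 0.005 m or distance between flat3 and bay3 below 0.005 m))), for 0.1 s.
2. with the charger off, every charged cell lies in the rack and every flat cell is seated in a bay (value of joint switch below 0.3 rad and x of charged1 in the frame of chute between 0.01 and 0.095 m and y of charged1 in the frame of chute between -0.012 and 0.012 m and z of charged1 in the frame of chute between 0.013 and 0.021 m and angle between the x axis of each of charged1, charged2, charged3 and the y axis of chute, either way round below 0.25 rad and linear speed of each of charged1, charged2, charged3 below 0.03 m/s and x of charged2 in the frame of chute between 0.01 and 0.095 m and y of charged2 in the frame of chute between -0.012 and 0.012 m and z of charged2 in the frame of chute between 0.013 and 0.021 m and x of charged3 in the frame of chute between 0.01 and 0.095 m and y of charged3 in the frame of chute between -0.012 and 0.012 m and z of charged3 in the frame of chute between 0.013 and 0.021 m and angle between the x axis of each of flat1, flat2, flat3 and the x axis of charger, either way round below 0.1 rad and x of switch_hinge in the frame of flat1 above 0.03 m and (distance between flat1 and bay1 below 0.005 m or distance between flat1 and bay2 below 0.005 m or distance between flat1 and bay3 below 0.005 m) and x of switch_hinge in the frame of flat2 above 0.03 m and (distance between flat2 and bay1 below 0.005 m or distance between flat2 and bay2 below 0.005 m or distance between flat2 and bay3 below 0.005 m) and x of switch_hinge in the frame of flat3 above 0.03 m and (distance between flat3 and bay1 below 0.005 m or distance between flat3 and bay2 below 0.005 m or distance between flat3 and bay3 below 0.005 m)), for 0.2 s.
3. the charger is switched on again (value of joint switch above 0.8 rad), for 0.2 s.
At the end, for the whole second after the job is handed in: Toggle on (over 0.8 rad). Charged cells at rest across the chute: centre 10-95 mm up the slope, within 12 mm of its middle, 13-21 mm off its surface, within 0.25 rad of square. Flat cells seated: centre within 5 mm of a bay point, along the bay (0.1 rad), plus end to the head. Nothing held (value of joint switch above 0.8 rad and x of charged1 in the frame of chute between 0.01 and 0.095 m and y of charged1 in the frame of chute between -0.012 and 0.012 m and z of charged1 in the frame of chute between 0.013 and 0.021 m and angle between the x axis of each of charged1, charged2, charged3 and the y axis of chute, either way round below 0.25 rad and linear speed of each of charged1, charged2, charged3 below 0.03 m/s and x of charged2 in the frame of chute between 0.01 and 0.095 m and y of charged2 in the frame of chute between -0.012 and 0.012 m and z of charged2 in the frame of chute between 0.013 and 0.021 m and x of charged3 in the frame of chute between 0.01 and 0.095 m and y of charged3 in the frame of chute between -0.012 and 0.012 m and z of charged3 in the frame of chute between 0.013 and 0.021 m and angle between the x axis of each of flat1, flat2, flat3 and the x axis of charger, either way round below 0.1 rad and x of switch_hinge in the frame of flat1 above 0.03 m and (distance between flat1 and bay1 below 0.005 m or distance between flat1 and bay2 below 0.005 m or distance between flat1 and bay3 below 0.005 m) and x of switch_hinge in the frame of flat2 above 0.03 m and (distance between flat2 and bay1 below 0.005 m or distance between flat2 and bay2 below 0.005 m or distance between flat2 and bay3 below 0.005 m) and x of switch_hinge in the frame of flat3 above 0.03 m and (distance between flat3 and bay1 below 0.005 m or distance between flat3 and bay2 below 0.005 m or distance between flat3 and bay3 below 0.005 m) and contact force between the fingers and charged1 below 0.1 N and contact force between the fingers and charged2 below 0.1 N and contact force between the fingers and charged3 below 0.1 N and contact force between the fingers and flat1 below 0.1 N and contact force between the fingers and flat2 below 0.1 N and contact force between the fingers and flat3 below 0.1 N); the robot touches nothing.
It fails at once if a bystander (block battery, oximeter, humidifier bottle, spanner, small bottle) is pushed more than 30 mm from its place (distance of any of block_battery, oximeter, humidifier1, humidifier2, spanner, sanitiser from where it was at the start of the episode above 0.03 m).
Of charged1, charged2, charged3 only 2 to 3 are there at a start; the rules pass over those that are not, and their reading is None.
Of flat1, flat2, flat3 only 2 to 3 are there at a start; the rules pass over those that are not, and their reading is None.
At some moment in a run one of flat1, flat2, flat3 may be knocked a few centimetres aside while the robot is not near it.
Once in a run the grip may slacken for a moment while it holds something.
It also fails if it takes over 210 s, if anything falls off the work surface, if the arm or the gripper's body presses on something with over 40 N, if the wrist force passes 120 N, or if a joint passes its speed limit or range.

## Working session

There is one attempt and no reset: what is moved stays moved. The work goes in short steps, Python scripts to look and compute and a shell command to move; the robot and the scene stay as the last step left them, time stands still between calls to the robot, and variables do not carry over. Pictures are saved under pics/ and viewed, at most 14 in all, crops included, and the job is handed in when it is done.

```bash
mkdir -p pics; python3 - <<'E'
from rig import manip
import cv2,numpy as np
s=manip.get_state();print(s)
for n in("scene","top"):
    im=manip.snapshot(n);cv2.imwrite(f"pics/{n}0.png",im);print(n,manip.get_calibration(n))
print(manip.get_calibration("wrist"))
E
```

```text
{'t': 0.0, 'joint_pos': array([-1.31350081,  0.41799473, -0.01029585,  1.61415671,  0.00467496,
        1.11068636, -0.05300975]), 'dq': array([-0.00176824,  0.00050265,  0.00069328,  0.00057288, -0.00018278,
       -0.00046467,  0.00124173]), 'joint_efforts': array([ 8.15862695e-04, -8.51268339e+01,  6.39010258e-01, -4.25991404e+01,
       -4.87956998e-02,  1.87657576e-02,  1.18721732e-04]), 'tcp_pos': array([0.1838868 , 0.59697499, 0.22381968]), 'tcp_rot': array([[-9.55686089e-01,  2.94387526e-01, -2.90437171e-04],
       [ 2.94387661e-01,  9.55685355e-01, -1.18611805e-03],
       [-7.16118080e-05, -1.21905764e-03, -9.99999254e-01]]), 'force': array([ 0.55076064, -0.74269135,  0.24944107]), 'moment': array([-0.02247669, -0.04698001,  0.03635722]), 'grasp_force': 0.0, 'grip_width': 0.9972803644353114}
scene {'fx': 444.93440256915363, 'fy': 444.93440256915363, 'cx': 316.52817770217143, 'cy': 202.4186522872691, 'R': array([[ 0.0615205 ,  0.99807776,  0.00748373],
       [ 0.79684175, -0.04459859, -0.60253978],
       [-0.60104779,  0.0430319 , -0.79805376]]), 't': array([-0.03141568, -0.42023189,  1.42269411])}
top {'fx': 383.70164027297, 'fy': 383.70164027297, 'cx': 322.4243090629716, 'cy': 199.36539686537355, 'R': array([[-3.18978588e-02, -9.99490864e-01, -7.34116335e-04],
       [-9.76035792e-01,  3.13074808e-02, -2.15346173e-01],
       [ 2.15259516e-01, -6.15255800e-03, -9.76537499e-01]]), 't': array([-0.00114017,  0.5936378 ,  0.80833893])}
{'fx': 289.7426871570135, 'fy': 289.7426871570135, 'cx': 317.75383260589314, 'cy': 201.42481740214257, 'mount': array([[-7.03742724e-05, -9.63632336e-01, -2.67231576e-01,
         7.74156154e-02],
       [ 9.99999611e-01, -3.02665818e-04,  8.28062042e-04,
         1.53718103e-04],
       [-8.78829224e-04, -2.67231414e-01,  9.63631983e-01,
        -1.60417662e-01],
       [ 0.00000000e+00,  0.00000000e+00,  0.00000000e+00,
         1.00000000e+00]])}
```

View pics/top0.png

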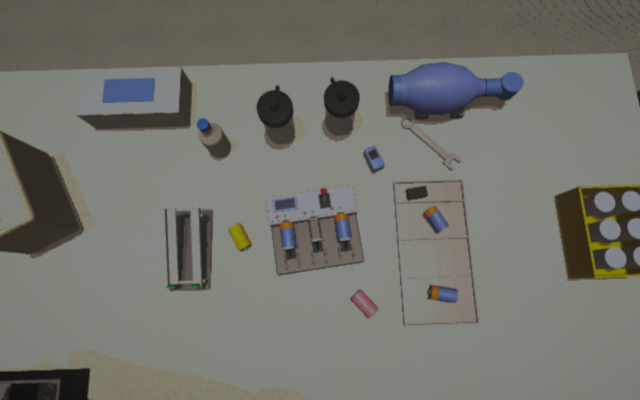

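View pics/scene0.png

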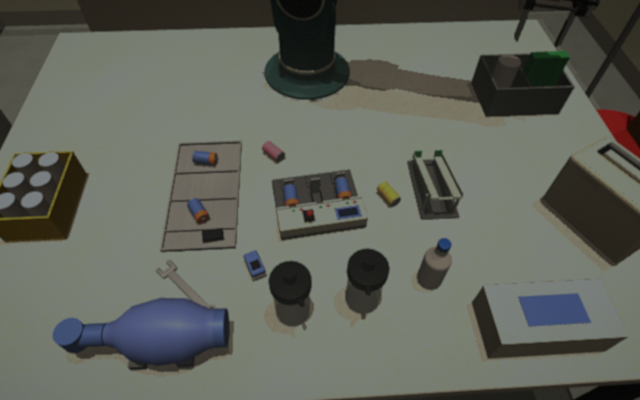

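The top view shows two charged cells in the outer bays at (288,235) and (343,228), with the middle bay (316,235) empty. Two flat cells lie in the tray at (436,219) and (443,294). The toggle is at (324,192), and the rack is at (185,248) with its green stop at the bottom (~y 287). The look-alikes to avoid are yellow at (240,237) and pink at (365,303).

```bash
cat > h.py <<'E'
from rig import manip
import cv2,numpy as np
from scipy.spatial.transform import Rotation as Ro
def snap(n,save=None):
    s=manip.get_state(); im=manip.snapshot(n); c=manip.get_calibration(n)
    if n=="wrist":
        M=np.array(c["mount"]); T=np.eye(4);T[:3,:3]=s["tcp_rot"];T[:3,3]=s["tcp_pos"]
        W=np.linalg.inv(T@M); c["R"],c["t"]=W[:3,:3],W[:3,3]
    if save: cv2.imwrite(f"pics/{save}.png",im)
    return im,c
def ray(c,p,z):  # pixel -> world point on plane z
    d=c["R"].T@np.array([(p[0]-c["cx"])/c["fx"],(p[1]-c["cy"])/c["fy"],1]); o=-c["R"].T@c["t"]
    return o+d*(z-o[2])/d[2]
def proj(c,X):
    v=c["R"]@np.array(X)+c["t"]; return np.array([c["fx"]*v[0]/v[2]+c["cx"],c["fy"]*v[1]/v[2]+c["cy"]])
def mask(im,kind):
    h=cv2.cvtColor(im,cv2.COLOR_BGR2HSV)
    lo,hi={"blue":((100,90,40),(128,255,255)),"orange":((5,150,70),(18,255,255)),"red":((0,150,60),(4,255,255)),"green":((45,100,40),(85,255,255))}[kind]
    return cv2.inRange(h,lo,hi)
def blobs(m,amin=8):
    n,l,st,ce=cv2.connectedComponentsWithStats(m)
    return [(ce[i],st[i,4],(l==i).astype(np.uint8)) for i in range(1,n) if st[i,4]>=amin]
def cells(im,c,z,amin=20,maxd=0.06):
    """orange blob + its blue neighbour -> centre, yaw of plus axis (from min-area rect on plane z)"""
    out=[]; B=blobs(mask(im,"blue"),amin)
    for oc,oa,om in blobs(mask(im,"orange"),amin//3):
        po=ray(c,oc,z)
        best=min(B,key=lambda b:np.linalg.norm(ray(c,b[0],z)-po),default=None)
        if best is None or np.linalg.norm(ray(c,best[0],z)-po)>maxd: continue
        pts=np.argwhere((om|best[2])>0)[:,::-1].astype(float)
        P=np.array([ray(c,p,z)[:2] for p in pts]).astype(np.float32)
        (ctr,(w,h),a)=cv2.minAreaRect(P*1000)
        d=po[:2]-ray(c,best[0],z)[:2]; y=np.arctan2(d[1],d[0])
        a=np.radians(a)+(0 if w>h else np.pi/2); a+=np.pi*round((y-a)/np.pi)
        out.append((np.round(np.array(ctr)/1000,4),round(float(np.arctan2(np.sin(a),np.cos(a))),3),np.round((max(w,h),min(w,h)),1),np.round(y,3),oc.round(),oa))
    return out
def rows(x,y,z,yaw,tilt=None):
    """fractions to the pose tool-down with tool x at yaw"""
    s=manip.get_state();R=np.array(s["tcp_rot"]);c,q=np.cos(yaw),np.sin(yaw)
    T=np.array([[c,q,0],[q,-c,0],[0,0,-1]])
    d=R.T@(np.array([x,y,z])-s["tcp_pos"])/0.3; r=Ro.from_matrix(R.T@T).as_rotvec()/np.pi
    print("to",np.round([x,y,z,yaw],4),"shift",d.round(4),"turn",r.round(4),"t",round(s["t"],2))
E
python3 - <<'E'
from h import *
im,c=snap("top"); 
for z in(0.0195,0.0365):
    print(z); [print(*q) for q in cells(im,c,z)]
for k in("red","green"): print(k,[(b[0].round(1),b[1],ray(c,b[0],.075 if k=="red" else .03).round(3)) for b in blobs(mask(im,k),4)])
E
```

```text
0.0195
[ 0.5488 -0.2872] 0.501 [54.2 29.2] 0.156 [434. 209.] 17
[ 0.5486 -0.2864] 0.555 [54.3 30.1] 0.768 [428. 213.] 34
[ 0.5411 -0.0747] 0.112 [56.5 11.4] 0.084 [345. 216.] 24
[ 0.5378 -0.0558] 0.136 [56.6 13.5] 0.145 [337. 217.] 27
[0.5256 0.0571] 0.148 [57.6 14.3] 0.112 [290. 224.] 26
[0.5228 0.0751] 0.12 [56.9 12.6] 0.155 [282. 225.] 24
[ 0.3755 -0.2878] 1.386 [58.5 28.2] 1.388 [434. 292.] 67
0.0365
[ 0.546 -0.282] 0.501 [53.2 28.7] 0.156 [434. 209.] 17
[ 0.5459 -0.2813] 0.555 [53.2 29.6] 0.768 [428. 213.] 34
[ 0.5386 -0.0735] 0.112 [55.5 11.2] 0.084 [345. 216.] 24
[ 0.5353 -0.055 ] 0.136 [55.6 13.2] 0.145 [337. 217.] 27
[0.5233 0.0558] 0.148 [56.5 14. ] 0.112 [290. 224.] 26
[0.5205 0.0734] 0.12 [55.8 12.4] 0.155 [282. 225.] 24
[ 0.3761 -0.2827] 1.386 [57.4 27.7] 1.388 [434. 292.] 67
red [(array([323.3, 191. ]), np.int32(22), array([ 0.61 , -0.023,  0.075]))]
green [(array([171.1, 286.1]), np.int32(21), array([0.412, 0.327, 0.03 ])), (array([194.9, 285.6]), np.int32(16), array([0.411, 0.274, 0.03 ]))]
```

```bash
python3 - <<'E'
from h import *
rows(0.52,0.0,0.25,3.26)
E
```

```text
to [0.52 0.   0.25 3.26] shift [-1.6565 -1.5723 -0.0851] turn [-0.0003 -0.     -0.1328] t 0.15
```

```bash
python3 -m crank '[[[-0.72,-0.68,0,0,0,0],[-0.72,-0.68,0,0,0,0],[-0.72,-0.68,0,0,0,0],[-0.72,-0.68,0,0,0,0],[-0.72,-0.68,0,0,0,0]]]' && python3 -m crank '[[[-0.72,-0.68,0,0,0,0],[-0.72,-0.68,0,0,0,0],[-0.72,-0.68,0,0,0,0],[-0.72,-0.68,0,0,0,0],[-0.72,-0.68,0,0,0,0]]]' && python3 -m crank '[[[-0.215,-0.21,-0.085,0,0,-0.133],[-0.215,-0.21,-0.085,0,0,-0.133],[-0.215,-0.21,-0.085,0,0,-0.133],[-0.215,-0.21,-0.085,0,0,-0.133],[-0.215,-0.21,-0.085,0,0,-0.133]]]' -0.0
python3 - <<'E'
from h import *
im,c=snap("wrist","w1")
E
```

```text
t: 0.78
tcp_pos: [0.3313, 0.3364, 0.2245]
tcp_rot: [[-0.955, 0.296, 0.0], [0.296, 0.955, -0.0], [-0.0, 0.0, -1.0]]
force: [0.1, 0.7, -0.0]
grip_width: 0.999
grasp_force: 0.0
t: 1.4
tcp_pos: [0.4775, 0.0777, 0.2246]
tcp_rot: [[-0.955, 0.296, 0.0], [0.296, 0.955, -0.0], [-0.0, 0.0, -1.0]]
force: [0.6, 1.1, 0.7]
grip_width: 1.002
grasp_force: 0.0
t: 2.02
tcp_pos: [0.5196, 0.0015, 0.2498]
tcp_rot: [[-0.993, -0.118, -0.0], [-0.118, 0.993, 0.0], [0.0, 0.0, -1.0]]
force: [-0.6, -0.4, 0.5]
grip_width: 0.517
grasp_force: 0.0
```

View pics/w1.png

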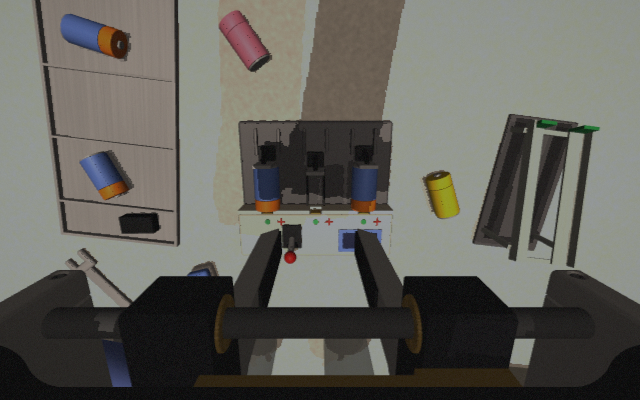

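Wrist view: the charged cells are at (267,187) and (364,187), the empty middle bay at (316,190), and the red knob at (290,257), leaning away from the bays, so it's on. Flat cells are at (103,176) and (95,35). The rack has its green stop at (545..590,127). The black block is at (140,222), and the pink and yellow look-alikes are at (245,40) and (443,195).

```bash
cat >> h.py <<'E'
def cells(im,c,z,roi=None,amin=150):
    """cells by merged orange/blue mask: centre, yaw of plus axis, size mm, centre px"""
    o,b=mask(im,"orange"),mask(im,"blue"); m=cv2.morphologyEx(o|b,cv2.MORPH_CLOSE,np.ones((7,7)))
    out=[]
    for ce,a,l in blobs(m,amin):
        if ((o>0)&(l>0)).sum()<amin/6 or ((b>0)&(l>0)).sum()<amin/6: continue
        P=np.array([ray(c,p,z)[:2]*1000 for p in np.argwhere(l>0)[:,::-1]],np.float32)
        (ctr,(w,h),an)=cv2.minAreaRect(P)
        f=lambda k:ray(c,np.argwhere((k>0)&(l>0)).mean(0)[::-1],z)[:2]
        d=f(o)-f(b); y=np.arctan2(d[1],d[0]); an=np.radians(an)+(0 if w>h else np.pi/2); an+=np.pi*round((y-an)/np.pi)
        out.append((np.round(np.array(ctr)/1000,4),"yaw",round(float(an),3),round(float(y),3),"size",np.round((max(w,h),min(w,h)),1),"px",ce.round()))
    return out
E
python3 - <<'E'
from h import *
im=cv2.imread("pics/w1.png"); s=manip.get_state();c=manip.get_calibration("wrist")
M=np.array(c["mount"]);T=np.eye(4);T[:3,:3]=s["tcp_rot"];T[:3,3]=s["tcp_pos"];W=np.linalg.inv(T@M);c["R"],c["t"]=W[:3,:3],W[:3,3]
for z in(.0195,.0365): print(z);[print(*q) for q in cells(im,c,z)]
for k,z in(("red",.075),("green",.03)): print(k,[(b[0].round(1),b[1],ray(c,b[0],z).round(4)) for b in blobs(mask(im,k),10)])
print("cam",-c["R"].T@c["t"])
big=cv2.resize(im[95:275,460:620],None,fx=3.3,fy=3.3,interpolation=cv2.INTER_CUBIC);cv2.imwrite("pics/rack.png",cv2.convertScaleAbs(big,alpha=1.5,beta=20))
E
```

```text
0.0195
[ 0.375  -0.2939] yaw 1.385 1.381 size [64.8 31.6] px [88. 33.]
[ 0.5479 -0.2887] yaw 0.524 0.486 size [59.3 40. ] px [103. 175.]
[ 0.5423 -0.0667] yaw 0.096 0.104 size [64.4 34.1] px [267. 190.]
[0.5266 0.0664] yaw 0.128 0.144 size [64.1 34.2] px [364. 189.]
0.0365
[ 0.3779 -0.2815] yaw 1.385 1.381 size [62.  30.3] px [88. 33.]
[ 0.5433 -0.2765] yaw 0.524 0.486 size [56.7 38.2] px [103. 175.]
[ 0.538  -0.0641] yaw 0.096 0.104 size [61.6 32.6] px [267. 190.]
[0.5229 0.0632] yaw 0.128 0.144 size [61.4 32.8] px [364. 189.]
red [(array([280.9, 221.3]), np.int32(13), array([ 0.5655, -0.0381,  0.075 ])), (array([376.6, 220.9]), np.int32(10), array([0.5512, 0.0781, 0.075 ])), (array([328.9, 221.4]), np.int32(10), array([0.5587, 0.0202, 0.075 ])), (array([289.6, 257.2]), np.int32(97), array([ 0.6122, -0.0231,  0.075 ]))]
green [(array([546.5, 123.4]), np.int32(112), array([0.4114, 0.281 , 0.03  ])), (array([587.3, 129. ]), np.int32(109), array([0.4119, 0.335 , 0.03  ])), (array([363.1, 221.3]), np.int32(18), array([0.5685, 0.0711, 0.03  ])), (array([267.5, 221.3]), np.int32(14), array([ 0.5841, -0.0608,  0.03  ])), (array([315.1, 221.5]), np.int32(15), array([0.5766, 0.0049, 0.03  ]))]
cam [ 0.44280979 -0.00748263  0.41028364]
```

View pics/rack.png

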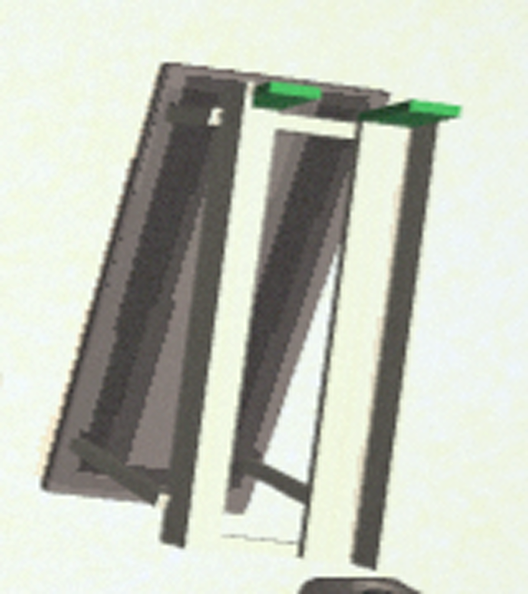

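```bash
python3 - <<'E'
from h import *
c=manip.get_calibration("top");print("caps",ray(c,(340,95),.17),ray(c,(275,107),.17),"sani",ray(c,(205,125),.15))
ps=.118
for xx,z in((105,.20),(105,.087),(59,.087)):
    x=xx/1000;y=-.032
    rows(.530+x*np.cos(ps)-y*np.sin(ps),-.0005+x*np.sin(ps)+y*np.cos(ps),z,3.26)
E
```

```text
caps [ 0.79548282 -0.0639555   0.17      ] [0.77239233 0.07401823 0.17      ] sani [0.74538618 0.22631426 0.15      ]
to [ 0.638  -0.0199  0.2     3.26  ] shift [-0.3836 -0.1177  0.166 ] turn [ 0.     -0.0001 -0.    ] t 2.08
to [ 0.638  -0.0199  0.087   3.26  ] shift [-0.3838 -0.1177  0.5427] turn [ 0.     -0.0001 -0.    ] t 2.08
to [ 0.5924 -0.0253  0.087   3.26  ] shift [-0.2304 -0.1176  0.5427] turn [ 0.     -0.0001 -0.    ] t 2.08
```

```bash
python3 -m crank '[[[-0.384,-0.118,0.166,0,0,0],[-0.384,-0.118,0.166,0,0,0],[-0.384,-0.118,0.4,0,0,0],[-0.384,-0.118,0.543,0,0,0],[-0.384,-0.118,0.543,0,0,0]]]' -1 && python3 -m crank '[[[0.03,0,0,0,0,0],[0.06,0,0,0,0,0],[0.09,0,0,0,0,0],[0.12,0,0,0,0,0],[0.15,0,0,0,0,0]]]' && python3 -m crank '[[[0.004,0,0,0,0,0],[-0.03,0,0,0,0,0],[-0.03,0,-0.3,0,0,0],[-0.15,0,-0.54,0,0,0],[-0.15,0,-0.54,0,0,0]]]'
python3 - <<'E'
from h import *
im,c=snap("wrist","w2")
print([(b[0].round(1),b[1],ray(c,b[0],.075).round(4)) for b in blobs(mask(im,"red"),30)])
im,c=snap("top","t2")
print([(b[0].round(1),b[1],ray(c,b[0],.075).round(4)) for b in blobs(mask(im,"red"),10)])
im,c=snap("scene","s2")
print([(b[0].round(1),b[1],ray(c,b[0],.075).round(4)) for b in blobs(mask(im,"red"),10)])
E
```

```text
t: 2.7
tcp_pos: [0.6361, -0.02, 0.0838]
tcp_rot: [[-0.993, -0.118, -0.007], [-0.118, 0.993, -0.001], [0.007, 0.0, -1.0]]
force: [0.0, -0.6, 0.9]
grip_width: 0.015
grasp_force: 0.0
t: 3.32
tcp_pos: [0.5942, -0.0257, 0.0876]
tcp_rot: [[-0.993, -0.119, 0.003], [-0.119, 0.993, 0.0], [-0.003, -0.0, -1.0]]
force: [38.3, 5.3, -14.1]
grip_width: 0.001
grasp_force: 19.0
t: 3.95
tcp_pos: [0.6387, -0.0206, 0.2516]
tcp_rot: [[-0.993, -0.119, 0.001], [-0.119, 0.993, -0.0], [-0.001, -0.0, -1.0]]
force: [-0.4, 0.4, -0.1]
grip_width: 0.006
grasp_force: 0.0
[(array([319.5, 136.5]), np.int32(79), array([ 0.5786, -0.0255,  0.075 ]))]
[]
[(array([619.8, 128.5]), np.int32(844), array([0.386, 0.803, 0.075]))]
```

```bash
python3 - <<'E'
from h import *
im,c=snap("wrist")
[print(*q) for q in cells(im,c,.0365)]
im,c=snap("top")
[print(*q) for q in cells(im,c,.0365,amin=60)]
rows(.5229,.0632,.16,3.26);rows(.5229,.0632,.040,3.26)
E
```

```text
[ 0.5459 -0.2785] yaw 0.518 0.49 size [58.4 34.2] px [113.  81.]
[ 0.5338 -0.0645] yaw 0.107 0.078 size [58.3 31.6] px [292.  92.]
[0.5185 0.0629] yaw 0.124 0.146 size [58.2 33.2] px [398.  92.]
[ 0.5463 -0.282 ] yaw 0.539 0.558 size [53. 30.] px [436. 218.]
[ 0.3761 -0.2824] yaw 1.393 1.389 size [57.  27.3] px [443. 294.]
to [0.5229 0.0632 0.16   3.26  ] shift [0.3455 0.3225 0.2934] turn [ 0.     -0.0007  0.0001] t 4.2
to [0.5229 0.0632 0.04   3.26  ] shift [0.3446 0.3225 0.6934] turn [ 0.     -0.0007  0.0001] t 4.2
```

```bash
python3 -m crank '[[[0.35,0.322,0.2,0,0,0],[0.35,0.322,0.29,0,0,0],[0.35,0.322,0.29,0,0,0],[0.35,0.322,0.29,0,0,0],[0.35,0.322,0.29,0,0,0]]]' 0.1 && python3 -m crank '[[[0,0,0.15,0,0,0],[0,0,0.3,0,0,0],[0,0,0.4,0,0,0],[0,0,0.4,0,0,0],[0,0,0.4,0,0,0]]]' && python3 -m crank '[[[0,0,0,0,0,0],[0,0,0,0,0,0],[0,0,0,0,0,0],[0,0,0,0,0,0]]]' -1
```

```text
t: 4.82
tcp_pos: [0.5226, 0.0625, 0.1618]
tcp_rot: [[-0.993, -0.118, -0.001], [-0.118, 0.993, -0.001], [0.001, -0.0, -1.0]]
force: [0.1, -0.4, 1.0]
grip_width: 0.5
grasp_force: 0.0
t: 5.45
tcp_pos: [0.5236, 0.0625, 0.0432]
tcp_rot: [[-0.993, -0.118, 0.001], [-0.118, 0.993, -0.0], [-0.001, -0.0, -1.0]]
force: [0.2, -0.3, 1.2]
grip_width: 0.548
grasp_force: 0.0
t: 5.95
tcp_pos: [0.5232, 0.063, 0.0428]
tcp_rot: [[-0.993, -0.119, 0.001], [-0.119, 0.993, 0.0], [-0.001, 0.0, -1.0]]
force: [-1.2, -0.1, 7.9]
grip_width: 0.344
grasp_force: 30.0
```

```bash
python3 -m crank '[[[0,0,-0.03,0,0,0],[0,0,-0.08,0,0,0],[0,0,-0.2,0,0,0],[0,0,-0.4,0,0,0],[0,0,-0.66,0,0,0]]]' && python3 -m crank '[[[0,0,-0.06,0,0,0],[0,0,-0.06,0,0,0]]]'
python3 - <<'E'
from h import *
rows(.49,.29,.26,1.62)
E
```

```text
t: 6.58
tcp_pos: [0.5217, 0.0627, 0.2271]
tcp_rot: [[-0.993, -0.118, -0.001], [-0.118, 0.993, -0.0], [0.001, -0.0, -1.0]]
force: [0.9, 1.2, -0.6]
grip_width: 0.347
grasp_force: 30.0
t: 6.82
tcp_pos: [0.5227, 0.063, 0.2443]
tcp_rot: [[-0.993, -0.119, 0.002], [-0.119, 0.993, 0.001], [-0.002, 0.001, -1.0]]
force: [-0.1, 0.4, -2.2]
grip_width: 0.341
grasp_force: 30.0
to [0.49 0.29 0.26 1.62] shift [ 0.0183  0.7642 -0.052 ] turn [7.000e-04 3.000e-04 5.222e-01] t 6.83
```

```bash
python3 -m crank '[[[0.02,0.764,-0.05,0,0,0.29],[0.02,0.764,-0.05,0,0,0.29],[0.02,0.764,-0.05,0,0,0.29],[0.02,0.764,-0.05,0,0,0.29],[0.02,0.764,-0.05,0,0,0.29]]]' && python3 -m crank '[[[0,0,0,0,0,0.232],[0,0,0,0,0,0.232],[0,0,0,0,0,0.232],[0,0,0,0,0,0.232],[0,0,0,0,0,0.232]]]'
python3 - <<'E'
from h import *
im,c=snap("wrist","w3"); np.savez("w3c.npz",R=c["R"],t=c["t"])
print([(b[0].round(1),b[1],ray(c,b[0],.03).round(4),ray(c,b[0],.06).round(4)) for b in blobs(mask(im,"green"),30)])
print(-c["R"].T@c["t"])
E
```

```text
t: 7.45
tcp_pos: [0.4873, 0.2935, 0.2559]
tcp_rot: [[-0.742, 0.67, -0.003], [0.67, 0.742, -0.001], [0.001, -0.003, -1.0]]
force: [0.3, -0.8, -1.7]
grip_width: 0.347
grasp_force: 30.0
t: 8.07
tcp_pos: [0.4888, 0.2895, 0.2563]
tcp_rot: [[-0.109, 0.994, -0.002], [0.994, 0.109, -0.002], [-0.002, -0.002, -1.0]]
force: [-0.3, -0.2, -1.2]
grip_width: 0.346
grasp_force: 30.0
[(array([259.5, 151.8]), np.int32(50), array([0.4083, 0.3194, 0.03  ]), array([0.4139, 0.3231, 0.06  ])), (array([257. , 193.2]), np.int32(40), array([0.408 , 0.2628, 0.03  ]), array([0.4136, 0.2709, 0.06  ]))]
[0.48080581 0.36695014 0.41663538]
```

View pics/w3.png

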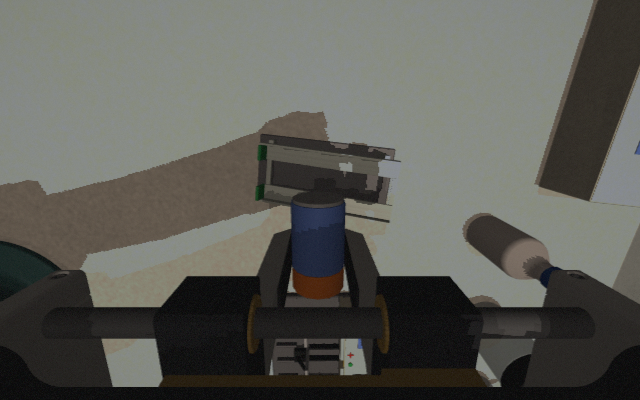

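```bash
python3 - <<'E'
from h import *
im=cv2.imread("pics/w3.png")
big=cv2.resize(im[120:240,245:415],None,fx=4.6,fy=4.6,interpolation=cv2.INTER_CUBIC);cv2.imwrite("pics/rack3.png",cv2.convertScaleAbs(big,alpha=1.6,beta=20))
E
```

```text
(no output)
```

View pics/rack3.png

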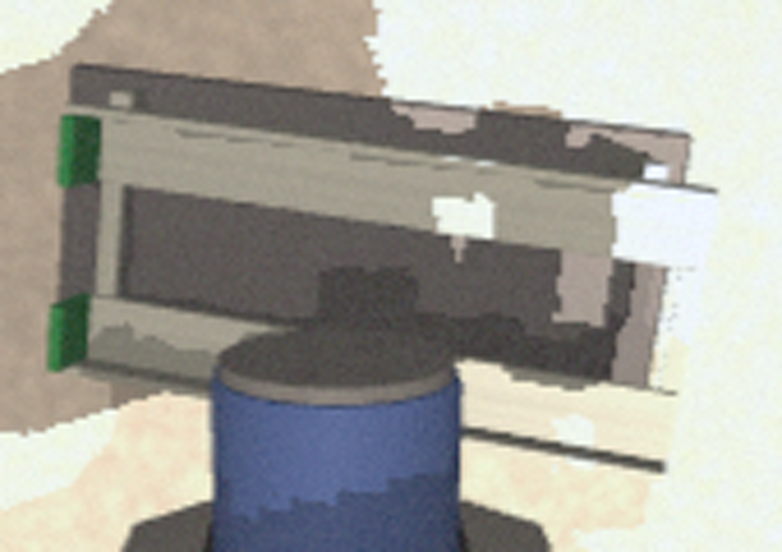

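```bash
python3 - <<'E'
from h import *
c=manip.get_calibration("wrist");w=np.load("w3c.npz");c["R"],c["t"]=w["R"],w["t"]
from scipy.optimize import brentq
f=lambda p:np.array([245+p[0]/4.6,120+p[1]/4.6])
for n,a,b in(("hi",(672,267),(677,393)),("lo",(100,183),(88,297))):
    z=brentq(lambda z:np.linalg.norm(ray(c,f(a),z)-ray(c,f(b),z))-.034,-.05,.15)
    print(n,z,ray(c,f(a),z),ray(c,f(b),z))
for zl in(.025,.03,.035):
    A=[ray(c,f(p),z)[:2] for p,z in(((672,267),zl+.041),((677,393),zl+.041),((100,183),zl),((88,297),zl))]
    hi=(A[0]+A[1])/2;lo=(A[2]+A[3])/2;d=hi-lo;print(zl,hi.round(4),lo.round(4),"len",np.linalg.norm(d).round(4),"yaw",np.arctan2(d[1],d[0]).round(3),"gaps",np.linalg.norm(A[0]-A[1]).round(4),np.linalg.norm(A[2]-A[3]).round(4))
E
```

```text
hi 0.07840859449337714 [0.57401917 0.31163447 0.07840859] [0.58129103 0.27842122 0.07840859]
lo 0.03117287509694386 [0.41859662 0.31018637 0.03117288] [0.41716006 0.27621673 0.03117288]
0.025 [0.5812 0.2924] [0.4169 0.292 ] len 0.1643 yaw 0.002 gaps 0.0352 0.0345
0.03 [0.5798 0.2935] [0.4177 0.293 ] len 0.1621 yaw 0.003 gaps 0.0347 0.0341
0.035 [0.5783 0.2945] [0.4185 0.2939] len 0.1598 yaw 0.004 gaps 0.0342 0.0337
```

```bash
python3 - <<'E'
from h import *
rows(.459,.2915,.12,1.574);rows(.459,.2915,.070,1.574)
E
```

```text
to [0.459  0.2915 0.12   1.574 ] shift [ 0.0179 -0.0977  0.4554] turn [-0.0005  0.0004  0.0347] t 8.12
to [0.459  0.2915 0.07   1.574 ] shift [ 0.0181 -0.0975  0.622 ] turn [-0.0005  0.0004  0.0347] t 8.12
```

```bash
python3 -m crank '[[[0.018,-0.098,0.1,0,0,0.035],[0.018,-0.098,0.3,0,0,0.035],[0.018,-0.098,0.45,0,0,0.035],[0.018,-0.098,0.55,0,0,0.035],[0.018,-0.098,0.605,0,0,0.035]]]' && python3 -m crank '[[[0,0,0.01,0,0,0],[0,0,0.018,0,0,0],[0,0,0.018,0,0,0]]]'
```

```text
t: 8.75
tcp_pos: [0.459, 0.2914, 0.0743]
tcp_rot: [[-0.001, 1.0, -0.002], [1.0, 0.001, -0.002], [-0.002, -0.002, -1.0]]
force: [-0.0, -0.2, -0.1]
grip_width: 0.347
grasp_force: 30.0
t: 9.12
tcp_pos: [0.46, 0.2923, 0.0714]
tcp_rot: [[0.001, 1.0, 0.001], [1.0, -0.001, 0.001], [0.001, 0.001, -1.0]]
force: [0.2, -0.1, -1.3]
grip_width: 0.342
grasp_force: 30.0
```

```bash
python3 -m crank '[[[0,0,0.007,0,0,0],[0,0,0.01,0,0,0],[0,0,0.01,0,0,0]]]' && python3 -m crank '[[[0,0,0,0,0,0],[0,0,0,0,0,0],[0,0,0,0,0,0],[0,0,-0.01,0,0,0]]]' -0.07 && python3 -m crank '[[[0,0,-0.1,0,0,0],[0,0,-0.3,0,0,0],[0,0,-0.5,0,0,0],[0,0,-0.64,0,0,0],[0,0,-0.64,0,0,0]]]'
python3 - <<'E'
from h import *
im,c=snap("wrist","w4")
[print(*q) for q in cells(im,c,.053)]
im,c=snap("top"); [print(*q) for q in cells(im,c,.053,amin=60)]
print("expect",.416+.0165*.97-.0165*.2425,.033+.0165*1.2125)
E
```

```text
t: 9.5
tcp_pos: [0.4597, 0.292, 0.0677]
tcp_rot: [[0.001, 1.0, 0.0], [1.0, -0.001, -0.0], [-0.0, 0.0, -1.0]]
force: [-0.1, 0.2, -0.8]
grip_width: 0.343
grasp_force: 30.0
t: 10.0
tcp_pos: [0.4596, 0.292, 0.0706]
tcp_rot: [[0.002, 1.0, -0.0], [1.0, -0.002, -0.0], [-0.0, -0.0, -1.0]]
force: [-0.1, 0.9, -0.1]
grip_width: 0.468
grasp_force: 0.1
t: 10.62
tcp_pos: [0.4608, 0.2926, 0.2658]
tcp_rot: [[0.002, 1.0, 0.004], [1.0, -0.002, 0.004], [0.004, 0.004, -1.0]]
force: [-0.1, 0.3, -0.5]
grip_width: 0.469
grasp_force: 0.0
[0.4294 0.2935] yaw -1.568 -1.671 size [57.6 31.8] px [292. 181.]
[ 0.5429 -0.2762] yaw 0.501 0.562 size [52.2 30.2] px [436. 218.]
[ 0.5344 -0.0631] yaw 0.125 0.092 size [55.5 30.5] px [342. 225.]
[0.428  0.3008] yaw -1.537 -1.593 size [55.3 29.9] px [179. 278.]
[ 0.3766 -0.2776] yaw 1.386 1.386 size [56.3 27.2] px [443. 294.]
expect 0.42800374999999996 0.053006250000000005
```

View pics/w4.png

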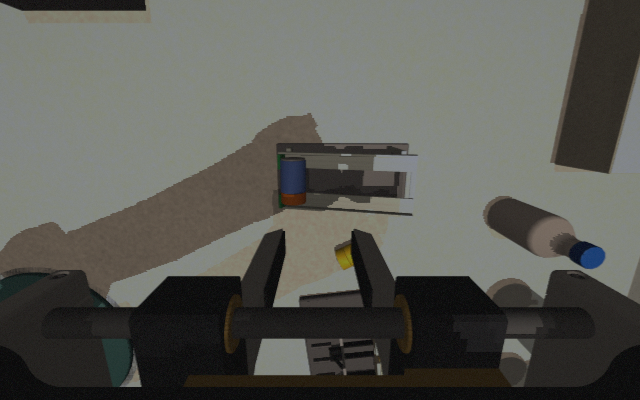

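Picture: the first charged cell rests against the green stop at (292,181), square across the rails. Next is the second charged cell.

```bash
python3 - <<'E'
from h import *
rows(.536,-.0643,.2,3.26)
E
```

```text
to [ 0.536  -0.0643  0.2     3.26  ] shift [-1.1875  0.2566  0.2078] turn [ 1.000e-04 -1.000e-04 -5.381e-01] t 10.72
```

```bash
python3 -m crank '[[[-0.95,0.2,0,0,0,-0.29],[-0.95,0.2,0,0,0,-0.29],[-0.95,0.2,0,0,0,-0.29],[-0.95,0.2,0,0,0,-0.29],[-0.95,0.2,0,0,0,-0.29]]]'
python3 - <<'E'
from h import *
rows(.536,-.0643,.2,3.26)
E
```

```text
t: 11.35
tcp_pos: [0.5157, 0.0238, 0.2614]
tcp_rot: [[-0.731, 0.682, -0.002], [0.682, 0.731, -0.001], [0.001, -0.002, -1.0]]
force: [0.1, 0.8, 0.6]
grip_width: 0.466
grasp_force: 0.0
to [ 0.536  -0.0643  0.2     3.26  ] shift [-0.2498 -0.1683  0.2048] turn [-0.0004 -0.0005 -0.2766] t 11.35
```

```bash
python3 -m crank '[[[-0.25,-0.168,0.1,0,0,-0.277],[-0.25,-0.168,0.2,0,0,-0.277],[-0.25,-0.168,0.2,0,0,-0.277],[-0.25,-0.168,0.2,0,0,-0.277],[-0.25,-0.168,0.2,0,0,-0.277]]]' 0.1
python3 - <<'E'
from h import *
im,c=snap("wrist");[print(*q) for q in cells(im,c,.0365)]
rows(.537,-.0643,.042,3.26)
E
```

```text
t: 11.98
tcp_pos: [0.5354, -0.0628, 0.201]
tcp_rot: [[-0.993, -0.12, -0.003], [-0.12, 0.993, -0.0], [0.003, -0.0, -1.0]]
force: [-0.3, -0.5, -0.4]
grip_width: 0.548
grasp_force: 0.0
[ 0.3804 -0.2833] yaw 1.386 1.436 size [61.8 29.6] px [116.  15.]
[ 0.5463 -0.2773] yaw 0.528 0.535 size [54.6 35.7] px [129. 178.]
[ 0.5385 -0.064 ] yaw 0.13 0.125 size [59.6 31.8] px [316. 193.]
to [ 0.537  -0.0643  0.042   3.26  ] shift [-0.0058 -0.0058  0.5306] turn [-0.     -0.0008  0.0038] t 12.03
```

```bash
python3 -m crank '[[[-0.006,-0.006,0.15,0,0,0],[-0.006,-0.006,0.3,0,0,0],[-0.006,-0.006,0.45,0,0,0],[-0.006,-0.006,0.53,0,0,0],[-0.006,-0.006,0.53,0,0,0]]]' && python3 -m crank '[[[0,0,0,0,0,0],[0,0,0,0,0,0],[0,0,0,0,0,0],[0,0,0,0,0,0]]]' -1 && python3 -m crank '[[[0,0,-0.03,0,0,0],[0,0,-0.08,0,0,0],[0,0,-0.2,0,0,0],[0,0,-0.4,0,0,0],[0,0,-0.66,0,0,0]]]' && python3 -m crank '[[[0,0,-0.06,0,0,0],[0,0,-0.06,0,0,0]]]'
python3 - <<'E'
from h import *
rows(.495,.2915,.22,1.574)
E
```

```text
t: 12.65
tcp_pos: [0.5365, -0.0643, 0.0416]
tcp_rot: [[-0.994, -0.112, -0.005], [-0.112, 0.994, -0.001], [0.005, -0.0, -1.0]]
force: [-0.2, 0.3, 0.5]
grip_width: 0.552
grasp_force: 0.0
t: 13.15
tcp_pos: [0.5388, -0.0642, 0.0445]
tcp_rot: [[-0.993, -0.114, 0.001], [-0.114, 0.993, 0.0], [-0.001, -0.0, -1.0]]
force: [-1.1, -0.5, 7.1]
grip_width: 0.342
grasp_force: 30.0
t: 13.78
tcp_pos: [0.5372, -0.0644, 0.2287]
tcp_rot: [[-0.994, -0.114, -0.001], [-0.114, 0.994, -0.0], [0.001, -0.0, -1.0]]
force: [0.2, 0.3, -0.1]
grip_width: 0.344
grasp_force: 30.0
t: 14.02
tcp_pos: [0.5382, -0.064, 0.2451]
tcp_rot: [[-0.993, -0.114, 0.001], [-0.114, 0.993, 0.0], [-0.001, 0.0, -1.0]]
force: [0.1, 0.0, -1.7]
grip_width: 0.343
grasp_force: 30.0
to [0.495  0.2915 0.22   1.574 ] shift [0.0075 1.1938 0.0839] turn [5.000e-04 3.000e-04 5.355e-01] t 14.03
```

```bash
python3 -m crank '[[[0,0.98,0,0,0,0.29],[0,0.98,0,0,0,0.29],[0,0.98,0,0,0,0.29],[0,0.98,0,0,0,0.29],[0,0.98,0,0,0,0.29]]]'
python3 - <<'E'
from h import *
rows(.492,.2915,.14,1.574)
E
```

```text
t: 14.65
tcp_pos: [0.5064, 0.2066, 0.2422]
tcp_rot: [[-0.762, 0.648, -0.003], [0.648, 0.762, -0.002], [0.001, -0.003, -1.0]]
force: [0.6, 0.4, -0.7]
grip_width: 0.345
grasp_force: 30.0
to [0.492  0.2915 0.14   1.574 ] shift [0.2197 0.1853 0.3403] turn [-1.100e-03  2.000e-04  2.746e-01] t 14.65
```

```bash
python3 -m crank '[[[0.22,0.185,0.1,0,0,0.275],[0.22,0.185,0.2,0,0,0.275],[0.22,0.185,0.3,0,0,0.275],[0.22,0.185,0.34,0,0,0.275],[0.22,0.185,0.34,0,0,0.275]]]'
python3 - <<'E'
from h import *
rows(.492,.2915,.08,1.574)
E
```

```text
t: 15.28
tcp_pos: [0.4914, 0.2891, 0.1389]
tcp_rot: [[-0.002, 1.0, -0.004], [1.0, 0.002, -0.004], [-0.004, -0.004, -1.0]]
force: [-0.4, 0.1, -0.5]
grip_width: 0.346
grasp_force: 30.0
to [0.492  0.2915 0.08   1.574 ] shift [0.0087 0.0028 0.1964] turn [-0.0012  0.0013 -0.0003] t 15.28
```

```bash
python3 -m crank '[[[0.009,0.003,0.08,0,0,0],[0.009,0.003,0.15,0,0,0],[0.009,0.003,0.195,0,0,0],[0.009,0.003,0.2,0,0,0],[0.009,0.003,0.2,0,0,0]]]' && python3 -m crank '[[[0,0,0,0,0,0],[0,0,0,0,0,0],[0,0,0,0,0,0],[0,0,-0.01,0,0,0]]]' -0.07 && python3 -m crank '[[[0,0,-0.1,0,0,0],[0,0,-0.3,0,0,0],[0,0,-0.5,0,0,0],[0,0,-0.6,0,0,0],[0,0,-0.6,0,0,0]]]'
python3 - <<'E'
from h import *
im,c=snap("wrist","w5")
[print(*q) for q in cells(im,c,.056)]
im,c=snap("top"); [print(*q) for q in cells(im,c,.0195,amin=60)]
for k in(16.5,49.5): print("expect",.412+k/1000*.97,)
rows(.546,-.285,.22,.53)
E
```

```text
t: 15.9
tcp_pos: [0.494, 0.2929, 0.0823]
tcp_rot: [[-0.008, 1.0, 0.0], [1.0, 0.008, -0.0], [-0.0, 0.0, -1.0]]
force: [0.3, -0.4, -0.9]
grip_width: 0.343
grasp_force: 30.0
t: 16.4
tcp_pos: [0.4938, 0.293, 0.0853]
tcp_rot: [[-0.008, 1.0, -0.0], [1.0, 0.008, -0.0], [-0.0, -0.0, -1.0]]
force: [-0.7, -0.1, -0.2]
grip_width: 0.466
grasp_force: 0.1
t: 17.02
tcp_pos: [0.4947, 0.2935, 0.2676]
tcp_rot: [[-0.008, 1.0, 0.003], [1.0, 0.008, 0.003], [0.003, 0.003, -1.0]]
force: [0.7, -0.1, -0.6]
grip_width: 0.466
grasp_force: 0.0
[0.4455 0.2939] yaw -3.161 -1.722 size [62.3 59.8] px [279. 182.]
[ 0.5483 -0.2863] yaw 0.501 0.557 size [54.2 31.3] px [436. 218.]
[0.4454 0.3145] yaw -3.019 -1.625 size [71.2 58.6] px [179. 271.]
[ 0.3757 -0.2878] yaw 1.393 1.388 size [58.5 28.1] px [443. 293.]
expect 0.42800499999999997
expect 0.46001499999999995
to [ 0.546 -0.285  0.22   0.53 ] shift [-1.9282  0.1592  0.1495] turn [-1.000e-04  0.000e+00  3.338e-01] t 17.12
```

```bash
python3 -m crank '[[[-1,0.08,0,0,0,0.17],[-1,0.08,0,0,0,0.17],[-1,0.08,0,0,0,0.17],[-1,0.08,0,0,0,0.17],[-1,0.08,0,0,0,0.17]]]'
python3 - <<'E'
from h import *
rows(.546,-.285,.22,.53)
E
```

```text
t: 17.75
tcp_pos: [0.5195, -0.0091, 0.2644]
tcp_rot: [[0.503, 0.864, -0.001], [0.864, -0.503, -0.001], [-0.001, -0.001, -1.0]]
force: [0.2, 0.1, 0.2]
grip_width: 0.466
grasp_force: 0.0
to [ 0.546 -0.285  0.22   0.53 ] shift [-0.7502  0.5392  0.1482] turn [-0.0002  0.0004  0.1634] t 17.75
```

```bash
python3 -m crank '[[[-0.75,0.54,0.148,0,0,0.163],[-0.75,0.54,0.148,0,0,0.163],[-0.75,0.54,0.148,0,0,0.163],[-0.75,0.54,0.148,0,0,0.163],[-0.75,0.54,0.148,0,0,0.163]]]' 0.1 && python3 -m crank '[[[0,0,0,0,0,0],[0,0,0,0,0,0]]]'
python3 - <<'E'
from h import *
im,c=snap("wrist","w6"); [print(*q) for q in cells(im,c,.0195)]
im,c=snap("top"); [print(*q) for q in cells(im,c,.0195,amin=60)]
E
```

```text
t: 18.38
tcp_pos: [0.5458, -0.286, 0.2188]
tcp_rot: [[0.863, 0.505, -0.003], [0.505, -0.863, -0.001], [-0.003, -0.001, -1.0]]
force: [-0.1, 1.5, 0.2]
grip_width: 0.551
grasp_force: 0.0
t: 18.62
tcp_pos: [0.5471, -0.2819, 0.22]
tcp_rot: [[0.861, 0.508, -0.001], [0.508, -0.861, 0.0], [-0.001, -0.001, -1.0]]
force: [-0.5, -0.0, 0.5]
grip_width: 0.553
grasp_force: 0.0
[ 0.5465 -0.2887] yaw 0.525 0.551 size [58.9 31.2] px [322. 187.]
[0.4464 0.3132] yaw -1.603 -1.567 size [66.  65.7] px [180. 271.]
```

View pics/w6.png

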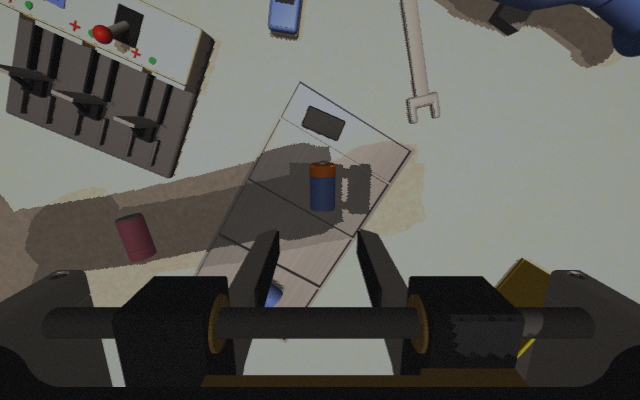

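Picture: flat cell 1 is at (322,187), blue with an orange plus end and upright in the frame. The block battery, at (324,123), is beyond the rib. Both fingers have free room.

```bash
python3 - <<'E'
from h import *
rows(.546,-.2885,.032,.525)
E
```

```text
to [ 0.546  -0.2885  0.032   0.525 ] shift [-0.0166  0.0182  0.6286] turn [-0.0002 -0.      0.0029] t 18.73
```

```bash
python3 -m crank '[[[-0.016,0.018,0.2,0,0,0.003],[-0.016,0.018,0.4,0,0,0.003],[-0.016,0.018,0.55,0,0,0.003],[-0.016,0.018,0.615,0,0,0.003],[-0.016,0.018,0.625,0,0,0.003]]]' && python3 -m crank '[[[0,0,0,0,0,0],[0,0,0,0,0,0],[0,0,0,0,0,0],[0,0,0,0,0,0],[0,0,0,0,0,0]]]' -1 && python3 -m crank '[[[0,0,-0.05,0,0,0],[0,0,-0.2,0,0,0],[0,0,-0.4,0,0,0],[0,0,-0.5,0,0,0],[0,0,-0.5,0,0,0]]]'
python3 - <<'E'
from h import *
ps=.118;x,y=.010,0
rows(.5285+x*np.cos(ps),-.0006+x*np.sin(ps),.18,ps)
E
```

```text
t: 19.35
tcp_pos: [0.5461, -0.2893, 0.0334]
tcp_rot: [[0.866, 0.5, -0.0], [0.5, -0.866, -0.0], [-0.0, -0.0, -1.0]]
force: [0.2, -0.4, 0.2]
grip_width: 0.553
grasp_force: 0.0
t: 19.98
tcp_pos: [0.5466, -0.29, 0.0346]
tcp_rot: [[0.866, 0.5, 0.002], [0.5, -0.866, -0.0], [0.001, 0.001, -1.0]]
force: [0.1, 1.8, 9.0]
grip_width: 0.34
grasp_force: 30.0
t: 20.6
tcp_pos: [0.5466, -0.2903, 0.1864]
tcp_rot: [[0.866, 0.499, 0.004], [0.499, -0.866, -0.001], [0.003, 0.003, -1.0]]
force: [-0.5, 0.6, -1.4]
grip_width: 0.347
grasp_force: 30.0
to [0.5384 0.0006 0.18   0.118 ] shift [ 0.4605 -0.8539  0.02  ] turn [ 0.0008 -0.0011  0.1289] t 20.6
```

```bash
cat >> h.py <<'E'
def bay(n,x,z,dy=0):
    ps=.118;y=(n-2)*.064+dy
    rows(.5285+x*np.cos(ps)-y*np.sin(ps),-.0006+x*np.sin(ps)+y*np.cos(ps),z,ps)
E
python3 -m crank '[[[0.45,-0.6,0,0,0,0.129],[0.45,-0.6,0,0,0,0.129],[0.45,-0.6,0,0,0,0.129],[0.45,-0.6,0,0,0,0.129],[0.45,-0.6,0,0,0,0.129]]]'
python3 - <<'E'
from h import *
bay(1,.014,.14)
im,c=snap("wrist","w7");s=manip.get_state();[print(*q) for q in cells(im,c,s["tcp_pos"][2]-.015)];print(s["tcp_pos"])
E
```

```text
t: 21.22
tcp_pos: [0.573, -0.0629, 0.1825]
tcp_rot: [[0.992, 0.122, -0.001], [0.122, -0.992, 0.001], [-0.001, -0.001, -1.0]]
force: [-0.0, -1.0, -0.1]
grip_width: 0.342
grasp_force: 30.0
to [ 0.5499 -0.0625  0.14    0.118 ] shift [-0.0759 -0.0107  0.1418] turn [-0.0002  0.0004  0.0015] t 21.23
[ 0.5694 -0.0632] yaw 0.123 0.122 size [62.8 32.4] px [318. 248.]
[ 0.5726642  -0.0652213   0.18283882]
```

View pics/w7.png

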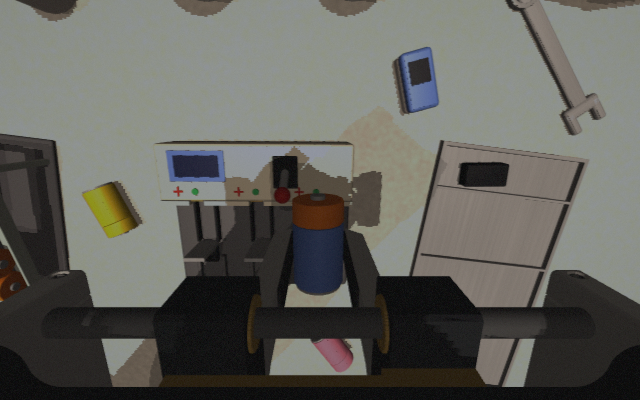

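Picture: the cell is held level at (318,248) with its orange plus end up, towards the head, and lined up with bay 1.

```bash
python3 -m crank '[[[-0.069,-0.006,0.05,0,0,0.001],[-0.069,-0.006,0.14,0,0,0.001],[-0.069,-0.006,0.14,0,0,0.001],[-0.069,-0.006,0.14,0,0,0.001]]]'
python3 - <<'E'
from h import *
bay(1,.016,.079);bay(1,0,.079);bay(1,0,.053)
E
```

```text
t: 21.78
tcp_pos: [0.5524, -0.0681, 0.1421]
tcp_rot: [[0.994, 0.113, 0.001], [0.113, -0.994, -0.001], [0.0, 0.001, -1.0]]
force: [-0.7, -0.2, -0.9]
grip_width: 0.342
grasp_force: 30.0
to [ 0.5519 -0.0623  0.079   0.118 ] shift [ 0.0005 -0.0197  0.2104] turn [ 0.0002 -0.0002 -0.0015] t 21.77
to [ 0.536  -0.0642  0.079   0.118 ] shift [-0.0528 -0.0195  0.2104] turn [ 0.0002 -0.0002 -0.0015] t 21.77
to [ 0.536  -0.0642  0.053   0.118 ] shift [-0.0528 -0.0195  0.2971] turn [ 0.0002 -0.0002 -0.0015] t 21.77
```

```bash
python3 -m crank '[[[0,-0.02,0.1,0,0,-0.001],[0,-0.02,0.17,0,0,-0.001],[0,-0.02,0.207,0,0,-0.001],[0,-0.02,0.207,0,0,-0.001],[0,-0.02,0.207,0,0,-0.001]]]' && python3 -m crank '[[[-0.02,0,0,0,0,0],[-0.04,0,0,0,0,0],[-0.054,0,0,0,0,0],[-0.054,0,0,0,0,0],[-0.054,0,0,0,0,0]]]'
python3 - <<'E'
from h import *
bay(1,0,.079);bay(1,0,.0525)
E
```

```text
t: 22.4
tcp_pos: [0.5519, -0.0614, 0.0799]
tcp_rot: [[0.993, 0.117, 0.001], [0.117, -0.993, -0.0], [0.001, 0.0, -1.0]]
force: [0.7, 0.7, -1.1]
grip_width: 0.343
grasp_force: 30.0
t: 23.02
tcp_pos: [0.5358, -0.0629, 0.0794]
tcp_rot: [[0.993, 0.118, 0.001], [0.118, -0.993, -0.0], [0.001, 0.0, -1.0]]
force: [3.9, -0.0, 0.9]
grip_width: 0.343
grasp_force: 30.0
to [ 0.536  -0.0642  0.079   0.118 ] shift [0.0001 0.0041 0.0015] turn [ 0.0001 -0.0003 -0.    ] t 23.02
to [ 0.536  -0.0642  0.0525  0.118 ] shift [0.0001 0.0041 0.0898] turn [ 0.0001 -0.0003 -0.    ] t 23.02
```

```bash
python3 -m crank '[[[-0.01,0.004,0,0,0,0],[-0.017,0.004,0,0,0,0],[-0.017,0.004,0,0,0,0],[-0.017,0.004,0,0,0,0],[-0.017,0.004,0,0,0,0]]]'; python3 -m crank '[[[0,0,0,0,0,0]]]'
python3 - <<'E'
from h import *
im,c=snap("wrist","w8");s=manip.get_state();[print(*q) for q in cells(im,c,.0635)];print(s["tcp_pos"],s["force"])
C=np.array([.5285,-.0006]);ps=.118
def ch(p): d=p[:2]-C;return np.round([d[0]*np.cos(ps)+d[1]*np.sin(ps),-d[0]*np.sin(ps)+d[1]*np.cos(ps)],4)
print([ (q[6+1].round(),ch(q[0])) for q in cells(im,c,.0635)])
cv2.imwrite("pics/w8c.png",cv2.convertScaleAbs(cv2.resize(im[120:320,180:460],None,fx=2.8,fy=2.8),alpha=1.5,beta=10))
E
```

```text
t: 23.65
tcp_pos: [0.5306, -0.0646, 0.0792]
tcp_rot: [[0.993, 0.118, 0.0], [0.118, -0.993, 0.0], [0.0, -0.0, -1.0]]
force: [6.3, 1.9, -1.3]
grip_width: 0.344
grasp_force: 30.0
t: 23.78
tcp_pos: [0.5306, -0.0646, 0.0792]
tcp_rot: [[0.993, 0.118, 0.0], [0.118, -0.993, 0.0], [0.0, -0.0, -1.0]]
force: [5.3, 2.0, -1.2]
grip_width: 0.344
grasp_force: 30.0
[ 0.5281 -0.0646] yaw 0.128 0.115 size [66.3 32.7] px [318. 247.]
[ 0.53060877 -0.06457146  0.07922917] [ 5.33189873  3.51532805 -0.63987466]
[(array([318., 247.]), array([-0.0079, -0.0635]))]
```

View pics/w8c.png

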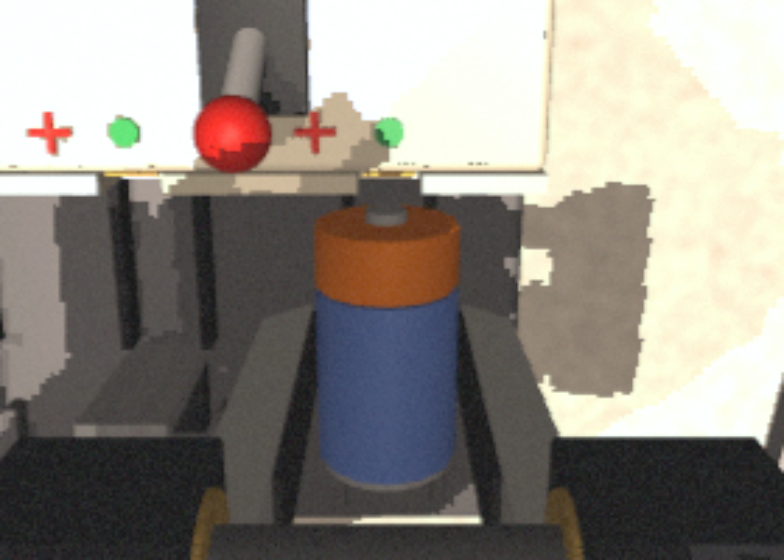

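The button is in line with the notch and the shoulder is clear of the face. I'll lower it now.

```bash
python3 -m crank '[[[0,0,0.025,0,0,0],[0,0,0.05,0,0,0],[0,0,0.07,0,0,0],[0,0,0.083,0,0,0],[0,0,0.083,0,0,0]]]'; python3 -m crank '[[[0,0,0.003,0,0,0],[0,0,0.003,0,0,0]]]'
```

```text
t: 24.45
tcp_pos: [0.5305, -0.0649, 0.0542]
tcp_rot: [[0.993, 0.117, 0.0], [0.117, -0.993, -0.0], [0.0, 0.0, -1.0]]
force: [5.6, -0.8, -3.0]
grip_width: 0.343
grasp_force: 30.0
t: 24.7
tcp_pos: [0.5307, -0.0649, 0.0535]
tcp_rot: [[0.993, 0.117, 0.001], [0.117, -0.993, -0.0], [0.001, 0.0, -1.0]]
force: [5.1, 0.4, 0.6]
grip_width: 0.347
grasp_force: 30.0
```

```bash
python3 -m crank '[[[0,0,0.003,0,0,0],[0,0,0.005,0,0,0],[0,0,0.005,0,0,0]]]'; python3 -m crank '[[[0,0,0,0,0,0],[0,0,0,0,0,0],[0,0,0,0,0,0],[0,0,0,0,0,0]]]' 0.1; python3 -m crank '[[[0,0,-0.1,0,0,0],[0,0,-0.3,0,0,0],[0,0,-0.45,0,0,0],[0,0,-0.45,0,0,0]]]'
python3 - <<'E'
from h import *
C=np.array([.5285,-.0006]);ps=.118
def ch(p): d=p[:2]-C;return np.round([d[0]*np.cos(ps)+d[1]*np.sin(ps),-d[0]*np.sin(ps)+d[1]*np.cos(ps)],4)
im,c=snap("wrist","w9");q=cells(im,c,.0365);[print(*k,ch(k[0])) for k in q]
im,c=snap("top"); [print(*k) for k in cells(im,c,.0195,amin=60)]; [print(ch(k[0])) for k in cells(im,c,.0365,amin=60)]
rows(.376,-.287,.2,1.386)
E
```

```text
t: 25.08
tcp_pos: [0.5307, -0.0649, 0.0521]
tcp_rot: [[0.993, 0.117, 0.001], [0.117, -0.993, -0.0], [0.001, 0.0, -1.0]]
force: [5.6, 0.0, 1.3]
grip_width: 0.343
grasp_force: 30.0
t: 25.58
tcp_pos: [0.5303, -0.0648, 0.0519]
tcp_rot: [[0.993, 0.117, -0.0], [0.117, -0.993, -0.0], [-0.0, 0.0, -1.0]]
force: [-0.2, 0.4, -0.0]
grip_width: 0.551
grasp_force: 0.0
t: 26.08
tcp_pos: [0.5317, -0.0649, 0.1895]
tcp_rot: [[0.993, 0.118, 0.004], [0.118, -0.993, 0.001], [0.004, -0.0, -1.0]]
force: [-0.7, -0.8, -0.7]
grip_width: 0.549
grasp_force: 0.0
[ 0.5316 -0.0648] yaw 0.106 0.082 size [59.9 31. ] px [318. 194.] [-0.0045 -0.0641]
[0.4457 0.3128] yaw -3.102 -1.562 size [67.9 64.5] px [180. 271.]
[ 0.3248 -0.2732] yaw 1.539 1.524 size [57.5 25.8] px [439. 317.]
[-0.0468  0.3149]
[-0.2323 -0.242 ]
to [ 0.376 -0.287  0.2    1.386] shift [-0.5985  0.6763 -0.0449] turn [-1.000e-04 -1.000e-04 -4.035e-01] t 26.18
```

View pics/w9.png

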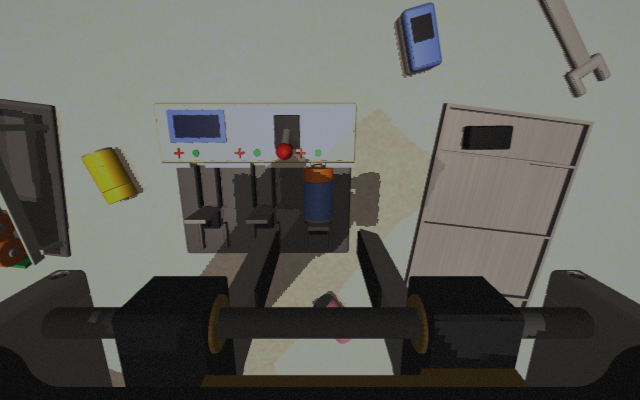

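Picture: flat cell 1 is seated in bay 1 at (318,195), plus end in the notch. The top camera shows that flat cell 2 was knocked, to about (0.325,-0.273). I'll go over it and look again.

```bash
python3 -m crank '[[[-0.6,0.55,-0.05,0,0,-0.25],[-0.6,0.55,-0.05,0,0,-0.25],[-0.6,0.55,-0.05,0,0,-0.25],[-0.6,0.55,-0.05,0,0,-0.25],[-0.6,0.55,-0.05,0,0,-0.25]]]'
python3 - <<'E'
from h import *
rows(.33,-.275,.2,1.54)
E
```

```text
t: 26.8
tcp_pos: [0.3682, -0.2521, 0.2015]
tcp_rot: [[0.621, 0.784, -0.0], [0.784, -0.621, 0.001], [0.001, -0.001, -1.0]]
force: [1.4, 0.3, -0.8]
grip_width: 0.547
grasp_force: 0.0
to [ 0.33  -0.275  0.2    1.54 ] shift [-0.139  -0.0525  0.0051] turn [-1.000e-04 -3.000e-04 -2.033e-01] t 26.8
```

```bash
python3 -m crank '[[[-0.139,-0.052,0,0,0,-0.203],[-0.139,-0.052,0,0,0,-0.203],[-0.139,-0.052,0,0,0,-0.203],[-0.139,-0.052,0,0,0,-0.203],[-0.139,-0.052,0,0,0,-0.203]]]'
python3 - <<'E'
from h import *
im,c=snap("wrist","w10"); [print(*q) for q in cells(im,c,.0195)]; print(manip.get_state()["joint_pos"].round(2))
E
```

```text
t: 27.42
tcp_pos: [0.333, -0.2722, 0.2013]
tcp_rot: [[0.03, 1.0, -0.001], [1.0, -0.03, 0.0], [0.0, -0.001, -1.0]]
force: [0.6, -0.8, 0.0]
grip_width: 0.553
grasp_force: 0.0
[ 0.3254 -0.2743] yaw 1.54 1.57 size [58.4 30.9] px [311. 190.]
[-0.3   0.13  0.99  2.12 -0.14  0.95  0.73]
```

View pics/w10.png

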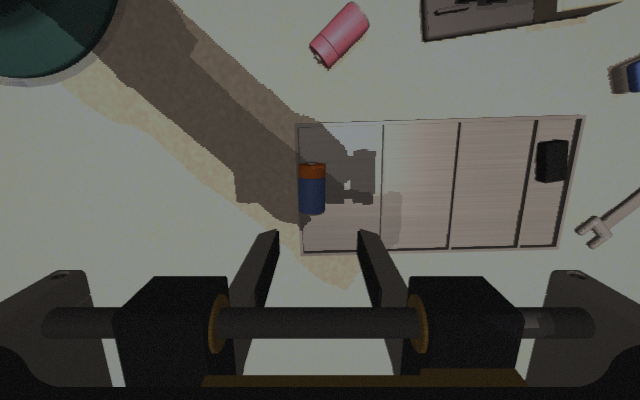

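Picture: flat cell 2 lies at (311,190) inside the tray against its low rim, plus end up in the image. Grasping with the fingertips above the rim height is free.

```bash
python3 - <<'E'
from h import *
rows(.3255,-.2745,.0345,1.54)
E
```

```text
to [ 0.3255 -0.2745  0.0345  1.54  ] shift [-0.008  -0.0242  0.5563] turn [-0.0004 -0.     -0.0003] t 27.48
```

```bash
python3 -m crank '[[[-0.008,-0.024,0.15,0,0,0],[-0.008,-0.024,0.3,0,0,0],[-0.008,-0.024,0.4,0,0,0],[-0.008,-0.024,0.5,0,0,0],[-0.008,-0.024,0.5,0,0,0]]]'
python3 - <<'E'
from h import *
rows(.3255,-.2745,.0345,1.54);print(manip.get_state()["joint_pos"].round(2))
E
```

```text
t: 28.1
tcp_pos: [0.3245, -0.2745, 0.0505]
tcp_rot: [[0.032, 0.999, -0.004], [0.999, -0.032, 0.001], [0.001, -0.004, -1.0]]
force: [-0.7, -0.4, 0.5]
grip_width: 0.551
grasp_force: 0.0
to [ 0.3255 -0.2745  0.0345  1.54  ] shift [0.0001 0.0036 0.0534] turn [-0.0013 -0.0003 -0.0004] t 28.1
[-0.02  0.46  0.77  2.24 -0.54  0.63  1.11]
```

```bash
python3 -m crank '[[[0,0.003,0.03,0,0,0],[0,0.003,0.053,0,0,0],[0,0.003,0.053,0,0,0]]]' && python3 -m crank '[[[0,0,0,0,0,0],[0,0,0,0,0,0],[0,0,0,0,0,0],[0,0,0,0,0,0],[0,0,0,0,0,0]]]' -1 && python3 -m crank '[[[0,0,-0.05,0,0,0],[0,0,-0.2,0,0,0],[0,0,-0.4,0,0,0],[0,0,-0.5,0,0,0],[0,0,-0.5,0,0,0]]]'
python3 - <<'E'
from h import *
bay(3,.016,.18)
E
```

```text
t: 28.48
tcp_pos: [0.3268, -0.275, 0.0361]
tcp_rot: [[0.03, 1.0, 0.0], [1.0, -0.03, 0.0], [0.0, 0.0, -1.0]]
force: [0.5, 0.0, 0.4]
grip_width: 0.549
grasp_force: 0.0
t: 29.1
tcp_pos: [0.3268, -0.2751, 0.0362]
tcp_rot: [[0.03, 1.0, 0.0], [1.0, -0.03, -0.0], [-0.0, 0.0, -1.0]]
force: [-0.8, 0.9, 5.7]
grip_width: 0.346
grasp_force: 30.0
t: 29.72
tcp_pos: [0.3277, -0.2751, 0.1874]
tcp_rot: [[0.029, 1.0, 0.004], [1.0, -0.029, 0.0], [0.0, 0.004, -1.0]]
force: [-0.7, 0.1, -1.7]
grip_width: 0.341
grasp_force: 30.0
to [0.5369 0.0648 0.18   0.118 ] shift [1.1528 0.6641 0.0273] turn [ 0.001  -0.0009  0.4532] t 29.73
```

```bash
python3 -m crank '[[[0.8,0.46,0,0,0,0.28],[0.8,0.46,0,0,0,0.28],[0.8,0.46,0,0,0,0.28],[0.8,0.46,0,0,0,0.28],[0.8,0.46,0,0,0,0.28]]]'
python3 - <<'E'
from h import *
bay(3,.018,.18)
E
```

```text
t: 30.35
tcp_pos: [0.4717, -0.0381, 0.1849]
tcp_rot: [[0.761, 0.649, -0.001], [0.649, -0.761, 0.0], [-0.001, -0.001, -1.0]]
force: [0.1, -0.5, -1.0]
grip_width: 0.347
grasp_force: 30.0
to [0.5388 0.0651 0.18   0.118 ] shift [ 0.3935 -0.1164  0.0161] turn [-1.000e-04  3.000e-04  1.872e-01] t 30.35
```

```bash
python3 -m crank '[[[0.393,-0.116,0.016,0,0,0.187],[0.393,-0.116,0.016,0,0,0.187],[0.393,-0.116,0.016,0,0,0.187],[0.393,-0.116,0.016,0,0,0.187],[0.393,-0.116,0.016,0,0,0.187]]]'; python3 -m crank '[[[0,0,0,0,0,0],[0,0,0,0,0,0]]]'
python3 - <<'E'
from h import *
bay(3,.018,.1);bay(3,.018,.081)
im,c=snap("wrist","w11");s=manip.get_state();[print(*q) for q in cells(im,c,s["tcp_pos"][2]-.016)];print(s["tcp_pos"])
E
```

```text
t: 30.98
tcp_pos: [0.5374, 0.0626, 0.1805]
tcp_rot: [[0.992, 0.127, -0.001], [0.127, -0.992, -0.0], [-0.001, 0.0, -1.0]]
force: [-0.0, -0.3, -1.2]
grip_width: 0.342
grasp_force: 30.0
t: 31.22
tcp_pos: [0.5378, 0.0632, 0.1813]
tcp_rot: [[0.992, 0.125, 0.0], [0.125, -0.992, 0.001], [0.0, -0.001, -1.0]]
force: [0.4, -0.0, -1.3]
grip_width: 0.341
grasp_force: 30.0
to [0.5388 0.0651 0.1    0.118 ] shift [ 0.004  -0.0057  0.2712] turn [-0.0002 -0.0001  0.0024] t 31.23
to [0.5388 0.0651 0.081  0.118 ] shift [ 0.004  -0.0057  0.3345] turn [-0.0002 -0.0001  0.0024] t 31.23
[ 0.5681 -0.0067] yaw 0.115 0.086 size [38.2 20.1] px [433. 214.]
[0.5369 0.063 ] yaw 0.11 0.113 size [65.1 31.9] px [318. 244.]
[0.51   0.2166] yaw -1.572 -1.733 size [46.8 39.8] px [ 85. 253.]
[0.53784009 0.06327586 0.18132688]
```

```bash
python3 -m crank '[[[0.004,-0.006,0.12,0,0,0.002],[0.004,-0.006,0.24,0,0,0.002],[0.004,-0.006,0.31,0,0,0.002],[0.004,-0.006,0.333,0,0,0.002],[0.004,-0.006,0.333,0,0,0.002]]]' && python3 -m crank '[[[-0.02,0,0,0,0,0],[-0.04,0,0,0,0,0],[-0.06,0,0,0,0,0],[-0.076,0,0,0,0,0],[-0.076,0,0,0,0,0]]]'; python3 -m crank '[[[0,0,0,0,0,0],[0,0,0,0,0,0]]]'
python3 - <<'E'
from h import *
bay(3,-.005,.081);bay(3,-.005,.053)
im,c=snap("wrist","w12");[print(*q) for q in cells(im,c,.065)]
E
```

```text
t: 31.9
tcp_pos: [0.5392, 0.0652, 0.0818]
tcp_rot: [[0.993, 0.118, 0.0], [0.118, -0.993, -0.0], [0.0, 0.0, -1.0]]
force: [-0.1, -1.1, -1.0]
grip_width: 0.343
grasp_force: 30.0
t: 32.52
tcp_pos: [0.5165, 0.0629, 0.0817]
tcp_rot: [[0.993, 0.118, 0.001], [0.118, -0.993, 0.0], [0.001, -0.0, -1.0]]
force: [5.1, 0.5, 2.1]
grip_width: 0.344
grasp_force: 30.0
t: 32.78
tcp_pos: [0.5165, 0.0627, 0.0814]
tcp_rot: [[0.993, 0.118, 0.0], [0.118, -0.993, -0.0], [0.0, 0.0, -1.0]]
force: [5.0, 1.9, 1.4]
grip_width: 0.343
grasp_force: 30.0
to [0.516  0.0624 0.081  0.118 ] shift [-0.0018  0.0009  0.0012] turn [ 0.0001 -0.0001  0.0002] t 32.77
to [0.516  0.0624 0.053  0.118 ] shift [-0.0018  0.0009  0.0946] turn [ 0.0001 -0.0001  0.0002] t 32.77
[ 0.5387 -0.047 ] yaw 0.116 0.063 size [54.8 33. ] px [491. 228.]
[0.5153 0.0627] yaw 0.117 0.108 size [65.  32.4] px [318. 244.]
```

```bash
python3 -m crank '[[[-0.008,0,0,0,0,0],[-0.008,0,0.03,0,0,0],[-0.008,0,0.06,0,0,0],[-0.008,0,0.085,0,0,0],[-0.008,0,0.085,0,0,0]]]'; python3 -m crank '[[[0,0,0.006,0,0,0],[0,0,0.008,0,0,0],[0,0,0.008,0,0,0]]]'
```

```text
t: 33.45
tcp_pos: [0.5136, 0.0623, 0.055]
tcp_rot: [[0.993, 0.118, -0.001], [0.118, -0.993, -0.001], [-0.001, 0.0, -1.0]]
force: [5.0, 0.0, -4.2]
grip_width: 0.344
grasp_force: 30.0
t: 33.83
tcp_pos: [0.5141, 0.0622, 0.0533]
tcp_rot: [[0.993, 0.118, 0.0], [0.118, -0.993, -0.0], [0.0, 0.0, -1.0]]
force: [4.7, -0.3, 3.7]
grip_width: 0.344
grasp_force: 30.0
```

```bash
python3 -m crank '[[[0,0,0,0,0,0],[0,0,0,0,0,0],[0,0,0,0,0,0],[0,0,0,0,0,0]]]' 0.1; python3 -m crank '[[[0,0,-0.1,0,0,0],[0,0,-0.3,0,0,0],[0,0,-0.5,0,0,0],[0,0,-0.6,0,0,0],[0,0,-0.6,0,0,0]]]'
python3 - <<'E'
from h import *
C=np.array([.5285,-.0006]);ps=.118
def ch(p): d=p[:2]-C;return np.round([d[0]*np.cos(ps)+d[1]*np.sin(ps),-d[0]*np.sin(ps)+d[1]*np.cos(ps)],4)
im,c=snap("wrist","w13");q=cells(im,c,.0365);[print(*k,ch(k[0])) for k in q]
print([(b[0].round(1),b[1],ch(ray(c,b[0],.075))) for b in blobs(mask(im,"red"),40)])
cv2.imwrite("pics/w13c.png",cv2.convertScaleAbs(cv2.resize(im[80:260,240:500],None,fx=3,fy=3),alpha=1.5,beta=10))
bay(2,.010,.2,-.032);bay(2,.010,.087,-.032)
E
```

```text
t: 34.33
tcp_pos: [0.5136, 0.0624, 0.0533]
tcp_rot: [[0.993, 0.118, -0.0], [0.118, -0.993, -0.0], [-0.0, 0.0, -1.0]]
force: [1.0, -0.6, 0.1]
grip_width: 0.548
grasp_force: 0.0
t: 34.95
tcp_pos: [0.5145, 0.0627, 0.235]
tcp_rot: [[0.993, 0.119, 0.003], [0.119, -0.993, 0.002], [0.003, -0.001, -1.0]]
force: [-0.2, 0.2, -1.3]
grip_width: 0.55
grasp_force: 0.0
[0.5175 0.0628] yaw 0.108 0.094 size [59.4 31.4] px [318. 183.] [-0.0035  0.0643]
[ 0.5322 -0.0648] yaw 0.115 0.094 size [58.  33.4] px [420. 183.] [-0.0039 -0.0642]
[0.4368 0.3171] yaw -1.573 -1.594 size [76.9 67.2] px [118. 220.] [-0.0537  0.3263]
[(array([407.2, 145.1]), np.int32(142), array([ 0.0472, -0.0324]))]
to [ 0.5422 -0.0312  0.2     0.118 ] shift [0.0564 0.3225 0.1118] turn [-0.0003 -0.0003  0.0004] t 35.0
to [ 0.5422 -0.0312  0.087   0.118 ] shift [0.056  0.3229 0.4885] turn [-0.0003 -0.0003  0.0004] t 35.0
```

View pics/w13c.png

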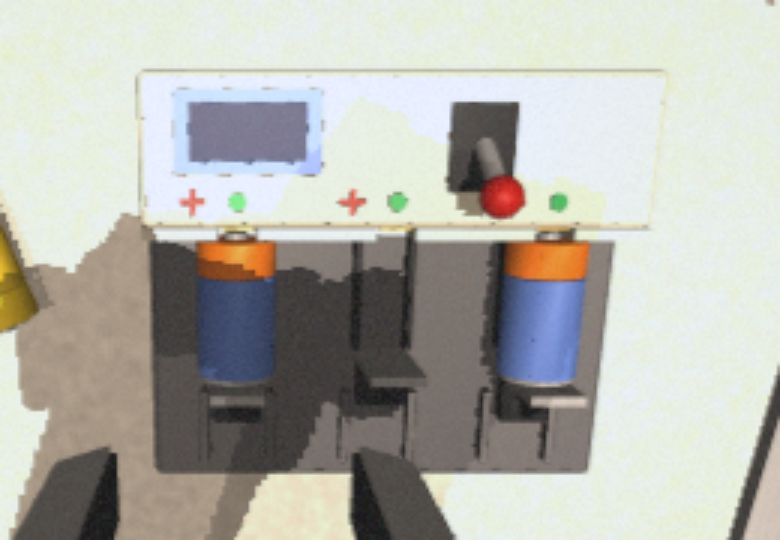

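Picture: both flat cells are seated in the outer bays, buttons in the notches and sliders pressed against them. The toggle leans to the bays (off). Next I'll push the toggle on from the bay side with closed fingers.

```bash
python3 -m crank '[[[0.07,0.323,0.11,0,0,0],[0.07,0.323,0.11,0,0,0],[0.07,0.323,0.11,0,0,0],[0.07,0.323,0.11,0,0,0],[0.07,0.323,0.11,0,0,0]]]' -1 && python3 -m crank '[[[0,0,0.15,0,0,0],[0,0,0.3,0,0,0],[0,0,0.376,0,0,0],[0,0,0.376,0,0,0],[0,0,0.376,0,0,0]]]'
python3 - <<'E'
from h import *
bay(2,.052,.087,-.032);bay(2,.062,.087,-.032)
E
```

```text
t: 35.62
tcp_pos: [0.546, -0.0302, 0.2001]
tcp_rot: [[0.993, 0.12, -0.0], [0.12, -0.993, 0.0], [-0.0, -0.0, -1.0]]
force: [-0.7, 0.3, 0.2]
grip_width: 0.053
grasp_force: 0.0
t: 36.25
tcp_pos: [0.5467, -0.0309, 0.0887]
tcp_rot: [[0.993, 0.119, 0.001], [0.119, -0.993, 0.0], [0.001, 0.0, -1.0]]
force: [0.4, 0.5, 0.2]
grip_width: 0.003
grasp_force: 0.0
to [ 0.5839 -0.0263  0.087   0.118 ] shift [ 0.1251 -0.0006  0.0057] turn [ 0.     -0.0004  0.0004] t 36.25
to [ 0.5938 -0.0251  0.087   0.118 ] shift [ 0.1584 -0.0005  0.0058] turn [ 0.     -0.0004  0.0004] t 36.25
```

```bash
python3 -m crank '[[[0.03,0,0.005,0,0,0],[0.06,0,0.005,0,0,0],[0.09,0,0.005,0,0,0],[0.12,0,0.005,0,0,0],[0.145,0,0.005,0,0,0]]]' && python3 -m crank '[[[0.008,0,0,0,0,0],[0.015,0,0,0,0,0],[0.015,0,0,0,0,0]]]'
```

```text
t: 36.88
tcp_pos: [0.59, -0.0261, 0.0861]
tcp_rot: [[0.993, 0.118, 0.0], [0.118, -0.993, -0.0], [0.0, 0.0, -1.0]]
force: [-2.4, -0.2, -0.4]
grip_width: 0.002
grasp_force: 1.2
t: 37.25
tcp_pos: [0.5938, -0.0256, 0.0861]
tcp_rot: [[0.993, 0.118, -0.0], [0.118, -0.993, -0.0], [-0.0, 0.0, -1.0]]
force: [-1.4, 0.3, -0.9]
grip_width: 0.007
grasp_force: 0.7
```

Nudging until the end stop is felt, then backing off.

```bash
python3 -m crank '[[[0.004,0,0,0,0,0],[0.008,0,0,0,0,0],[0.008,0,0,0,0,0]]]' && python3 -m crank '[[[-0.04,0,0,0,0,0],[-0.08,0,-0.1,0,0,0],[-0.08,0,-0.3,0,0,0],[-0.08,0,-0.5,0,0,0],[-0.08,0,-0.5,0,0,0]]]'
python3 - <<'E'
from h import *
C=np.array([.5285,-.0006]);ps=.118
def ch(p): d=p[:2]-C;return np.round([d[0]*np.cos(ps)+d[1]*np.sin(ps),-d[0]*np.sin(ps)+d[1]*np.cos(ps)],4)
im,c=snap("wrist","w14");[print(*k,ch(k[0])) for k in cells(im,c,.0365)]
print([(b[0].round(1),b[1],ch(ray(c,b[0],.075))) for b in blobs(mask(im,"red"),40)])
im,c=snap("top","t14");[print(*k) for k in cells(im,c,.056,amin=60)]
print([(b[0].round(1),b[1],ch(ray(c,b[0],.075))) for b in blobs(mask(im,"red"),8)])
E
```

```text
t: 37.62
tcp_pos: [0.5956, -0.0254, 0.0859]
tcp_rot: [[0.993, 0.118, -0.001], [0.118, -0.993, 0.0], [-0.001, -0.0, -1.0]]
force: [-6.5, -0.0, -0.3]
grip_width: 0.008
grasp_force: 3.1
t: 38.25
tcp_pos: [0.5737, -0.0287, 0.24]
tcp_rot: [[0.993, 0.118, 0.007], [0.118, -0.993, 0.001], [0.007, -0.001, -1.0]]
force: [-0.3, 1.1, -1.0]
grip_width: 0.003
grasp_force: 0.0
[0.5158 0.0634] yaw 0.125 0.174 size [60.  32.8] px [244. 220.] [-0.0051  0.0651]
[ 0.5298 -0.0646] yaw 0.119 0.125 size [57.3 31.9] px [342. 220.] [-0.0062 -0.0637]
[0.4382 0.3252] yaw -1.26 -1.467 size [77.6 66. ] px [ 47. 252.] [-0.0513  0.3342]
[(array([316.7, 158.5]), np.int32(144), array([ 0.0806, -0.0317]))]
[ 0.5331 -0.0636] yaw 0.077 -0.228 size [50.9 28.6] px [344. 229.]
[]
```

View pics/w14.png

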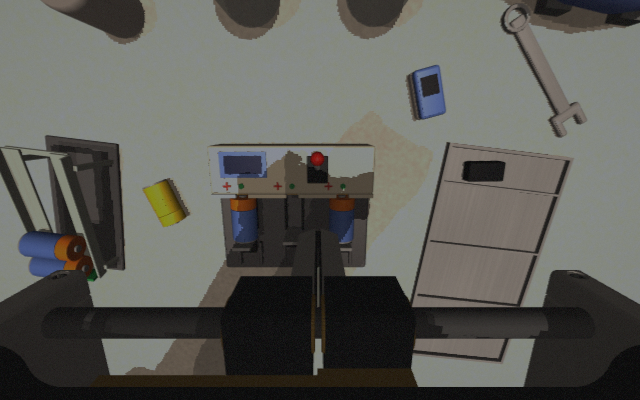

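Picture: the knob is at (317,158), leaning away from the bays (on). The flat cells are seated at (244,220) and (342,220), and the charged cells are queued at (50,247) and (60,267). The bystanders haven't moved.

```bash
python3 -m crank '[[[0,0,0,0,0,0],[0,0,0,0,0,0],[0,0,0,0,0,0]]]'; python3 -c "
from rig import manip
print(manip.hand_in())"
```

```text
t: 38.72
tcp_pos: [0.5722, -0.0283, 0.2356]
tcp_rot: [[0.993, 0.118, -0.001], [0.118, -0.993, -0.0], [-0.001, 0.0, -1.0]]
force: [0.4, 0.9, -0.6]
grip_width: 0.005
grasp_force: 0.0
the job is handed in; nothing more can be done
None
```

The job is handed in at about 39 s with no verdict returned; the last pictures show both charged cells queued in the rack, both flat cells seated in bays 1 and 3, the charger switched back on and the bystanders in place.

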